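# Pull the snap stopper off a heated sample bottle

### The job

Take the forked puller, slide its fork in under the flange of the one stoppered bottle in the heater until you feel it stop against the neck (gently, it is glass), and pull the stopper straight up until it pops out. Carry the stopper on the fork, kept level, and stand it upright, wet end down, in the steel drip tray; then stand the puller upright on the bench and let go. Ease the stopper out without flicking or dropping it or touching it with the gripper, and leave the tip box, the dropper bottle and the tube rack where they are.

Things in the scene. Friction and masses are not known exactly. Their poses are not given: they have to be found in the camera images.
- puller_grip (a point): Centre (half-way up) of the puller's upright black handle, 22 mm square, 50 mm tall, 71 mm above the underside of the puller's foot. Axes as the puller's: z up, x from the spine towards the open tips of the fork.
- puller_fork (a point): Point on the puller's slot axis, straight below the handle, level with the top of the tines (4 mm above the foot's underside). With the fork home against a neck, the bottle's axis passes through it.
- puller: Loose C-shaped puller of bent steel strap, about 0.16 kg, standing on its flat forked foot; origin at the foot's underside on the slot axis, axes as puller_grip. Foot 4 mm thick, 39 mm wide, x = -37 to 27 mm. Slot 27 mm wide, tips flared, opens to +x, ends at x = -12 mm. Upturned lips, 2 mm high, on the tines at x = 14.5 to 18 mm. Spine 28 mm wide at x = -37 to -32 mm, up to a top strap at 41 to 46 mm height, x = -37 to 13 mm, which carries the handle (46 to 96 mm).
- stopper_flange (a point): Centre of the underside of the stopper's flange; z up. While the stopper is in, it lies at the bottle's mouth.
- stopper: Loose white plastic stopper, 15 g; origin at the underside of its plug, 16 mm below the flange's underside. Plug 14 mm thick with a 17 mm snap bead, flange 37 mm across and 3.5 mm thick, low crown 22 mm across and 5 mm high. It gives way at about 7 to 14 N within the first 5 mm of rise and is out of the bore after 16 mm.
- sample_bottle: Amber glass bottle clamped in the heater, the only one with a flanged stopper; the other three have plain ribbed white screw caps 29 mm across, tops 103 mm above the bench. Origin at its underside, 15 mm above the bench, z up. Neck 24 mm across, rigid; mouth 76 mm above the origin.
- heater: White bench heater 130 x 290 mm, fixed. Origin under its centre, z up; +x points away from the robot, y runs along the row of four bottles, 56 mm apart. A flat steel hold-down plate (64 x 256 mm, top 80 mm above the bench) clamps the bottles, so 11 mm of neck shows between plate and flange. The fork has a free way in from the -x side. Thumb nuts 9 mm high at y = -118 and 118 mm.
- tray: Shallow steel drip tray, fixed, 110 x 130 mm (x, y) outside, walls and floor 3 mm, rim 6 mm above the bench. Origin under its centre. A stopper standing on its plug there has its flange underside 19 mm above the bench.
- tip_box: Grey box of red-topped pipette tips, 85 x 122 x 53 mm, origin under its centre. Leave alone.
- dropper_bottle: Small white dropper bottle, 34 mm across, 75 mm tall, origin under its centre; it stands between puller and tray. Leave alone.
- tube_rack: White two-deck rack with a few small clear tubes, 60 x 110 x 45 mm, origin under its centre. Leave alone.
Things that resemble listed ones, but are neither listed nor needed, are in the scene too. Of the things like the tray, leave any that is blue or orange; of the rest the larger one is meant.

How it is judged:
On the way, in this order (a step that is already met when the one before it is completed fails the run):
1. the fork is under the flange, slid home until it presses on the glass neck with the stopper still in (contact force between puller and sample_bottle above 0.5 N and horizontal distance between puller_fork and stopper_flange below 0.004 m and z of puller_fork in the frame of stopper_flange below 0.001 m and z of stopper_flange in the frame of sample_bottle below 0.08 m), for 0.1 s.
2. the stopper is pulled clear of the bottle, riding on the fork (z of stopper_flange in the frame of sample_bottle above 0.098 m and contact force between puller and stopper above 0.05 N and horizontal distance between puller_fork and stopper_flange below 0.012 m), for 0.2 s.
At the end, for the whole second after the job is handed in: The stopper stands upright (within 8 degrees) on its plug inside the tray, its whole flange within the rim, at rest and clear of the puller; the puller stands upright (within 6 degrees) on the bench itself, at rest and released (x of stopper_flange in the frame of tray between -0.036 and 0.036 m and y of stopper_flange in the frame of tray between -0.046 and 0.046 m and z of stopper_flange in the frame of tray below 0.022 m and angle between stopper_flange's own z axis and vertical below 0.15 rad and linear speed of each of stopper, puller below 0.02 m/s and contact force between puller and stopper below 0.05 N and angle between puller_fork's own z axis and vertical below 0.1 rad and height (world z) of puller_fork below 0.0065 m); the robot touches nothing.
It fails at once if the puller presses on the glass bottle with more than 8 N, or pulls on the stopper with more than 22 N (contact force between puller and sample_bottle above 8 N or contact force between puller and stopper above 22 N).
It fails at once if the gripper or arm touches the stopper (contact force between any of the fingers, the arm and stopper above 0.3 N).
It fails at once if the stopper is flicked or dropped (faster than 0.5 m/s) or tipped more than 20 degrees (linear speed of stopper above 0.5 m/s or angle between stopper_flange's own z axis and vertical above 0.35 rad).
It fails at once if the tip box, dropper bottle or tube rack is moved more than 15 mm (distance of any of tip_box, dropper_bottle, tube_rack from where it was at the start of the episode above 0.015 m).
It also fails if it takes over 72 s, if anything falls off the work surface, if the arm or the gripper's body presses on something with over 40 N, if the wrist force passes 120 N, or if a joint passes its speed limit or range.

### The arm

A 7-joint arm with a two-finger parallel gripper is mounted at the origin on the work surface. World frame = base frame: x ahead of the robot, y to its left, z up, the work surface at z = 0. Lengths are in m, angles in rad, forces in N, time in s.
With the tool pointing down it reaches from about 0.35 to 0.775 m from the base axis. Payload 3.1 kg.
Tool frame: the origin (TCP) lies on the centre line of the jaws, within the pads' length; the fingertips stand 14 mm ahead of it and the grasp point (between the pads) lies 5 mm behind it; x points along the fingers, y is the direction in which the jaws open and shut, and the axes are right-handed (so a half turn about x gives the same grasp; the last joint's range is limited). The gripper opens to 85 mm and grips with 20 to 120 N. Pads are 22 mm wide; open, the fingers measure 114 mm over their backs; the gripper's body (76 mm by 85 mm) begins 54 mm behind the grasp point. The pads swing forward as they close: fully open they stand 13 mm farther back than shut.
Start: joints at [1.277, 0.311, 0.014, 1.512, -0.004, 1.319, -0.027], TCP at [0.137, -0.533, 0.245] pointing down, gripper open.
Joint ranges: [-2.7, 2.7], [-0.3, 1.91], [-1.27, 1.3], [0.12, 2.57], [-1.44, 4.58], [0.2, 2.03], [-3.05, 3.05]. Speed limits (rad/s): [2.79, 2.79, 3.14, 3.14, 3.14, 3.14, 3.14].

### API

Orientations are given as a rotation vector (axis times angle).
In Python, from plant import r, eyes, job_done gives the robot as it stands.
- The arm moves only by the tool servo_tool, never from a script. Its argument "motion" is a list that holds one entry, the list of rows, each a list of 7 numbers: the closure in counts, from 0 (fully open) to 255 (shut), then the shift along the tool's x, y, z normalised to -1 to 1, where 1 is 0.5 m, then the turn, a rotation vector about the tool's x, y, z normalised to -1 to 1, where 1 is 90 degrees. A call has exactly 10 rows; each row is the pose to reach, as a shift and turn from the pose commanded when the call began, along the tool's axes at that moment; what a row does not reach only later rows make up. A row lasts 1/10 s, in which the tool goes at most 50 mm and 8.59 degrees, less where a joint would pass 70% of its speed; a pose out of reach is approached as far as the arm can. A call with a number of a shift or a turn outside -1 to 1 is refused whole. A call with a gripper value outside its range is refused whole. The fingers move at their own pace and stop on an object; "squeeze" is the grip in N (left out, the last holds). Time passes only in rows, so rows that repeat a pose let the fingers close, or fill a call up. It gives the time, the measured TCP pose, the force and the opening at its end, in the units of the state.
- r.get_state(): the state, without advancing time (a new reading comes with each control period).
- eyes.camera(name): name is "scene" or "top" or "wrist"; returns the picture (420x560x3 uint8, red, green, blue); there is no depth.
- eyes.camera_params(name): a dict with "intrinsics" (3x3 intrinsics, pixels), "extrinsics" (4x4, takes a point from camera to world coordinates). Camera axes: x right, y down, z forward; pixel columns grow to the right and rows downward; lengths in m; the calibration is good to about 2 mm. A picture is of the moment at which its call begins: read the wrist's pose just before it. camera_params takes no time and is no camera call; for the wrist camera it gives the pose at the moment of the call.
- job_done(): hands the job in, once; it reports no verdict.
Trained networks look in the newest picture that a camera, given by its name, has taken for a name from the list of things; names that differ only in an ending like _2 or _b are one class to them, and where a whole thing is asked for, a point or a joint stands for the part that bears it (a point fixed in the world has none). Each returns a list of dicts, best first, with "score" (0 to 1); they miss things now and then, are a little off and sometimes report something else, mostly with a low value. They report only what shows in the picture. A call takes as long as a camera call. They do not tell look-alikes from the thing itself.
- eyes.cut_out(camera, label): "pixels" (420x560 bool, what is visible of it) and "centre" ([column, row] in pixels, amid what is visible of it).
The state is a dict: "time": time; "joint_pos": joint angles; "dq": joint speeds; "effort": joint torques, N m; "position": TCP position; "tool_rot": TCP orientation; "contact_force": force on the tool from outside, world axes, zero at the start; "ft_torque": the same for the moment, N m; "width": opening from 0.0 (shut) to 1.0 (fully open).
Only numpy, scipy, OpenCV 4.12 (cv2) and the standard library are available. Lean on these libraries where they do the work, as an engineer would, in place of code of your own. Each camera call takes 0.05 s, during which the arm holds its last target.

## Working session

There is one attempt and no reset: what is moved stays moved. The work goes in short steps, Python scripts to look and compute and a tool call to move; the robot and the scene stay as the last step left them, time stands still between calls to the robot, and variables do not carry over. Pictures are saved under pics/ and viewed, and the job is handed in when it is done.

Besides the shell and the picture viewer there is one more tool, called as a command line: name --argument value ..., lists and objects as JSON in quotes. servo_tool: Moves the arm, as the interface text tells. Scaled input: -1 to 1 covers 0.5 m each way for a shift and 90 degrees each way for a turn. Its arguments: {"type":"object","properties":{"motion":{"type":"array"},"squeeze":{"type":"number"}},"required":["motion"]}

```bash
mkdir -p pics; ls; cat > h.py <<'E'
import numpy as np, cv2
from plant import r, eyes, job_done
def save(name,fn,crop=None,scale=1):
    im=eyes.camera(name); 
    cv2.imwrite('pics/raw_'+fn,im[:,:,::-1])
    if crop: im=im[crop[1]:crop[3],crop[0]:crop[2]]
    if scale!=1: im=cv2.resize(im,None,fx=scale,fy=scale,interpolation=cv2.INTER_CUBIC)
    cv2.imwrite('pics/'+fn,im[:,:,::-1]); return im
def onplane(P,uv,z):
    K=np.array(P['intrinsics']);T=np.array(P['extrinsics'])
    d=T[:3,:3]@np.linalg.inv(K)@np.array([uv[0],uv[1],1.]);o=T[:3,3]
    return o+d*(z-o[2])/d[2]
def proj(P,X):
    K=np.array(P['intrinsics']);T=np.linalg.inv(np.array(P['extrinsics']))
    c=T[:3,:3]@np.array(X)+T[:3,3];p=K@c;return p[:2]/p[2]
def tri(obs):
    A=np.zeros((3,3));b=np.zeros(3);L=[]
    for P,uv in obs:
        K=np.array(P['intrinsics']);T=np.array(P['extrinsics'])
        d=T[:3,:3]@np.linalg.inv(K)@np.array([uv[0],uv[1],1.]);d/=np.linalg.norm(d)
        M=np.eye(3)-np.outer(d,d);A+=M;b+=M@T[:3,3];L.append((M,T[:3,3]))
    X=np.linalg.solve(A,b);return X,[np.linalg.norm(M@(X-o)) for M,o in L]
E
python3 - <<'E'
from h import *
print(r.get_state())
for n in ['scene','top','wrist']:
    save(n,n+'0.png'); P=eyes.camera_params(n); print(n,np.round(P['extrinsics'],3).tolist(),np.round(P['intrinsics'],1).tolist())
for n in ['scene','top']:
  for l in ['puller','puller_grip','stopper','stopper_flange','tray','heater','sample_bottle','dropper_bottle','tip_box','tube_rack']:
    print(n,l,[(round(float(o['score']),2),np.round(o['centre']).tolist(),int(o['pixels'].sum())) for o in eyes.cut_out(n,l)][:5])
E
```

```text
pics
{'time': 0.0, 'joint_pos': array([ 1.27729066,  0.31174918,  0.01398793,  1.51312598, -0.00443267,
        1.31921964, -0.02719439]), 'dq': array([-0.00195438,  0.00148043,  0.00139468, -0.00034236, -0.00058803,
       -0.00046335,  0.00093286]), 'effort': array([-2.02547244e-04, -3.79914379e+01,  1.46117555e-01, -2.30592996e+01,
        1.24394376e-02,  1.35619254e-02, -4.78283653e-06]), 'position': array([ 0.13687519, -0.53193631,  0.24418032]), 'tool_rot': array([ 2.08798039,  0.26698385, -2.0887737 ]), 'contact_force': array([ 0.92050791,  0.35229583, -0.1815883 ]), 'ft_torque': array([ 0.02351762,  0.01009033, -0.00697218]), 'width': 0.9992158218398897}
scene [[-0.468, 0.484, -0.739, 1.347], [0.883, 0.278, -0.377, 0.444], [0.022, -0.83, -0.558, 0.713], [0.0, 0.0, 0.0, 1.0]] [[483.7, 0.0, 279.0], [0.0, 483.7, 208.9], [0.0, 0.0, 1.0]]
top [[0.015, -0.997, 0.08, 0.439], [-1.0, -0.016, -0.018, 0.02], [0.019, -0.08, -0.997, 1.145], [0.0, 0.0, 0.0, 1.0]] [[445.7, 0.0, 276.0], [0.0, 445.7, 210.1], [0.0, 0.0, 1.0]]
wrist [[0.251, -0.919, -0.304, 0.215], [-0.968, -0.238, -0.077, -0.
[... 560 characters left out ...]
ne dropper_bottle [(0.86, [288.0, 213.0], 276)]
scene tip_box [(0.62, [437.0, 270.0], 2314)]
scene tube_rack [(0.64, [145.0, 179.0], 975), (0.56, [292.0, 254.0], 164)]
top puller [(0.9, [222.0, 243.0], 305)]
top puller_grip [(0.63, [221.0, 244.0], 322)]
top stopper [(0.55, [220.0, 244.0], 357)]
top stopper_flange []
top tray [(0.98, [356.0, 242.0], 2148), (0.9, [367.0, 126.0], 1037), (0.63, [413.0, 308.0], 2262)]
top heater [(0.85, [263.0, 169.0], 5657), (0.21, [125.0, 239.0], 1828)]
top sample_bottle [(0.37, [225.0, 157.0], 199)]
top dropper_bottle [(0.54, [272.0, 243.0], 135)]
top tip_box [(0.8, [125.0, 237.0], 1823), (0.55, [226.0, 155.0], 177)]
top tube_rack [(0.8, [438.0, 234.0], 1144)]
```

View pics/scene0.png

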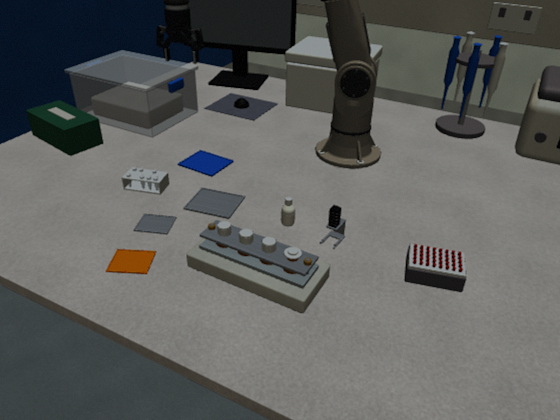

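View pics/top0.png

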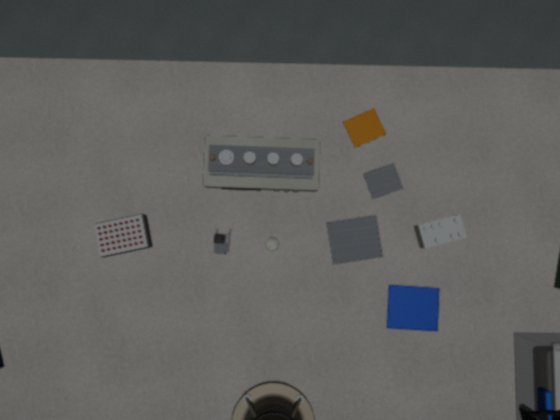

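```bash
python3 - <<'E'
import cv2
a=cv2.imread('pics/raw_top0.png');cv2.imwrite('pics/c1.png',cv2.resize(a[130:350,170:470],None,fx=2.6,fy=2.6,interpolation=cv2.INTER_CUBIC))
a=cv2.imread('pics/raw_scene0.png');cv2.imwrite('pics/c2.png',cv2.resize(a[140:340,100:400],None,fx=2.6,fy=2.6,interpolation=cv2.INTER_CUBIC))
E
```

```text
(no output)
```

View pics/c1.png

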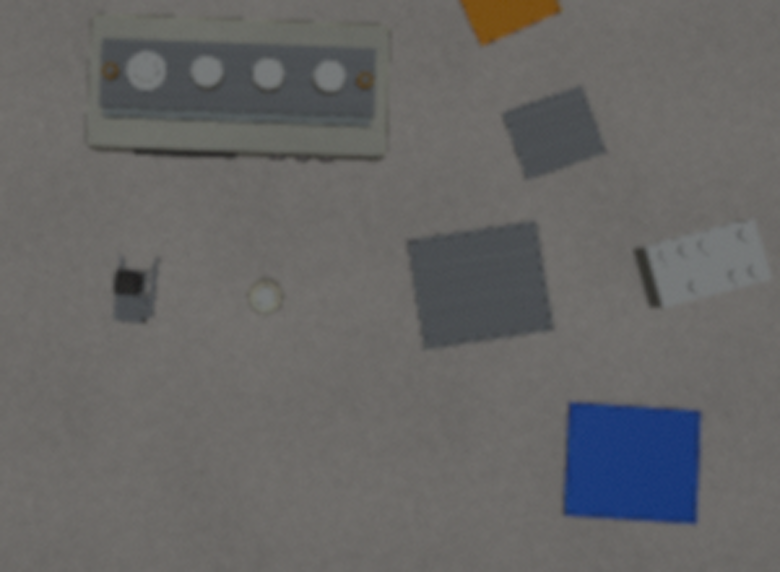

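View pics/c2.png

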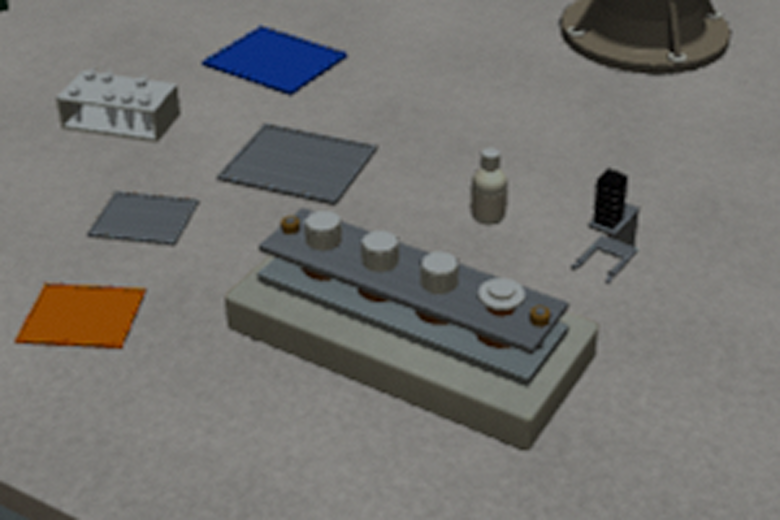

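The stoppered bottle is the leftmost in the top view at (226,157): it has a wide white flange with a crown, and the other three have plain caps. There are four tray candidates in the top view: blue (413,308), orange (365,127), small grey (383,180) and large grey (355,240). The large grey one fits. The puller is at (221,243) with its tips towards the heater.

```bash
python3 - <<'E'
from h import *
from scipy.spatial.transform import Rotation as R
P=eyes.camera_params('top');S=eyes.camera_params('scene')
c1=lambda u,v:(170+u/2.6,130+v/2.6)
c2=lambda u,v:(100+u/2.6,140+v/2.6)
def show(n,a,z,b=None):
    print(n,np.round(onplane(P,c1(*a),z),3),end=' ')
    if b:
        X,e=tri([(P,c1(*a)),(S,c2(*b))]);print(np.round(X,4),np.round(e,4),end='')
    print()
show('handle top',(130,280),.096,(611,178))
show('tipL',(123,258),.004,(575,267)); show('tipR',(157,258),.004,(608,280))
show('stopper crown',(147,70),.0995,(500,290))
show('cap2',(207,71),.103,(438,259));show('cap3',(268,73),.103,(380,236));show('cap4',(330,76),.103,(323,216))
show('nutL',(110,71),.089,(540,314));show('nutR',(364,80),.089,(291,223))
for q in [(408,240),(538,223),(552,328),(424,348)]: show('tray',q,.006)
for q,b in zip([(408,240),(538,223),(552,328),(424,348)],[(333,201),(218,178),(264,125),(377,147)]): show('tray',q,.006,b)
show('small',(553,132),.003)
show('dropper',(265,296),.075,(490,155))
for l in ['puller']: pass
s=r.get_state();print(R.from_rotvec(s['tool_rot']).as_matrix().round(3))
E
```

```text
handle top [0.456 0.131 0.096] [0.4555 0.1332 0.0893] [0.0013 0.0013]
tipL [0.479 0.148 0.004] [0.4846 0.1345 0.0092] [0.0146 0.0146]
tipR [0.479 0.115 0.004] [ 0.4741  0.1316 -0.0139] [0.016 0.016]
stopper crown [0.647 0.12  0.099] [0.6488 0.1206 0.0922] [0.0003 0.0003]
cap2 [0.647 0.065 0.103] [0.6475 0.0648 0.1005] [0.0007 0.0007]
cap3 [0.646 0.01  0.103] [0.6461 0.0096 0.1023] [0.0003 0.0003]
cap4 [ 0.644 -0.047  0.103] [ 0.6445 -0.0469  0.1012] [0.0001 0.0001]
nutL [0.648 0.155 0.089] [0.6491 0.1559 0.0825] [0.0002 0.0002]
nutR [ 0.644 -0.079  0.089] [ 0.645  -0.0798  0.0825] [0.0001 0.0001]
tray [ 0.501 -0.132  0.006] 
tray [ 0.52  -0.261  0.006] 
tray [ 0.417 -0.274  0.006] 
tray [ 0.395 -0.148  0.006] 
tray [ 0.501 -0.132  0.006] [ 5.016e-01 -1.332e-01 -3.000e-04] [0.0007 0.0007]
tray [ 0.52  -0.261  0.006] [ 0.52   -0.2623 -0.005 ] [0.0011 0.0011]
tray [ 0.417 -0.274  0.006] [ 0.4167 -0.2766 -0.0014] [0.0006 0.0006]
tray [ 0.395 -0.148  0.006] [ 0.3948 -0.1487 -0.0008] [0.0004 0.0004]
small [ 0.611 -0.277  0.003] 
dropper [0.443 0.009 0.075] [0.4436 0.0086 0.067 ] [0.0005 0.0005]
[[-0.     0.249 -0.968]
 [ 0.    -0.968 -0.249]
 [-1.    -0.     0.   ]]
```

View pics/wrist0.png

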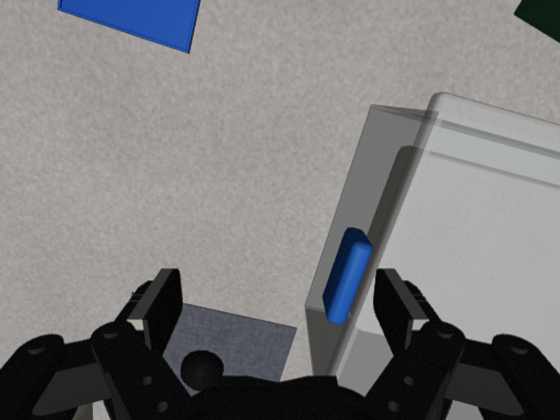

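servo_tool --motion '[[[0,-0.11,-0.489,-0.772,0.16,0,0],[0,-0.11,-0.489,-0.772,0.16,0,0],[0,-0.11,-0.489,-0.772,0.16,0,0],[0,-0.11,-0.489,-0.772,0.16,0,0],[0,-0.11,-0.489,-0.772,0.16,0,0],[0,-0.11,-0.489,-0.772,0.16,0,0],[0,-0.11,-0.489,-0.772,0.16,0,0],[0,-0.11,-0.489,-0.772,0.16,0,0],[0,-0.11,-0.489,-0.772,0.16,0,0],[0,-0.11,-0.489,-0.772,0.16,0,0]]]'

```text
time: 2.15
position: [0.4542, -0.1929, 0.3013]
tool_rot: [2.222, 0.017, -2.212]
contact_force: [-0.0, 0.5, -0.3]
width: 0.998
```

```bash
python3 - <<'E'
from h import *
np.set_printoptions(suppress=True)
P=eyes.camera_params('wrist');save('wrist','w1.png')
np.save('P1.npy',P,allow_pickle=True)
from scipy.spatial.transform import Rotation as R
s=r.get_state();print(R.from_rotvec(s['tool_rot']).as_matrix().round(3), s['position'])
for o in eyes.cut_out('wrist','tray'):
    m=o['pixels'].astype(np.uint8);c,_=cv2.findContours(m,0,2);c=max(c,key=cv2.contourArea);q=cv2.boxPoints(cv2.minAreaRect(c))
    print(o['score'],o['centre'],m.sum(),[np.round(onplane(P,p,.006),3).tolist() for p in q],q.round().tolist())
E
```

```text
[[ 0.004  0.011 -1.   ]
 [ 0.003 -1.    -0.011]
 [-1.    -0.003 -0.004]] [ 0.45392457 -0.19369103  0.30106345]
0.76 [287.1, 154.0] 8886 [[0.507, -0.129, 0.006], [0.526, -0.258, 0.006], [0.417, -0.282, 0.006], [0.394, -0.142, 0.006]] [[227.0, 119.0], [332.0, 103.0], [345.0, 190.0], [240.0, 205.0]]
0.66 [351.8, 29.5] 4559 [[0.634, -0.224, 0.006], [0.655, -0.306, 0.006], [0.588, -0.335, 0.006], [0.564, -0.249, 0.006]] [[308.0, 3.0], [384.0, -19.0], [402.0, 48.0], [326.0, 70.0]]
0.66 [377.2, 268.8] 4570 [[0.238, -0.284, 0.006], [0.35, -0.283, 0.006], [0.343, -0.419, 0.006], [0.23, -0.431, 0.006]] [[338.0, 307.0], [342.0, 237.0], [440.0, 243.0], [436.0, 313.0]]
```

View pics/w1.png

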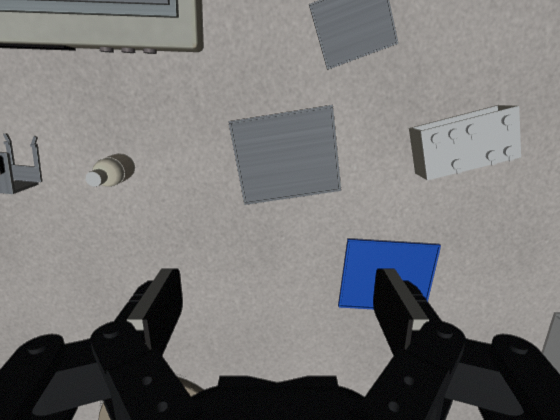

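servo_tool --motion '[[[0,0.1,-0.646,0.02,0.007,0,0],[0,0.1,-0.646,0.02,0.007,0,0],[0,0.1,-0.646,0.02,0.007,0,0],[0,0.1,-0.646,0.02,0.007,0,0],[0,0.1,-0.646,0.02,0.007,0,0],[0,0.1,-0.646,0.02,0.007,0,0],[0,0.1,-0.646,0.02,0.007,0,0],[0,0.1,-0.646,0.02,0.007,0,0],[0,0.1,-0.646,0.02,0.007,0,0],[0,0.1,-0.646,0.02,0.007,0,0]]]'

```text
time: 3.25
position: [0.4404, 0.1201, 0.2502]
tool_rot: [-2.215, 0.019, 2.215]
contact_force: [-0.0, -1.0, 0.9]
width: 1.001
```

```bash
python3 - <<'E'
from h import *
np.set_printoptions(suppress=True)
P=eyes.camera_params('wrist');save('wrist','w2.png')
np.save('P2.npy',P,allow_pickle=True)
from scipy.spatial.transform import Rotation as R
s=r.get_state();print(R.from_rotvec(s['tool_rot']).as_matrix().round(4), s['position'],s['contact_force'])
P1=np.load('P1.npy',allow_pickle=True).item()
for q in [(230,121),(332,106),(340,190),(245,203)]: print(onplane(P1,q,.006).round(4))
a=cv2.imread('pics/w2.png');cv2.imwrite('pics/w2c.png',cv2.resize(a[40:260,140:400],None,fx=2.7,fy=2.7,interpolation=cv2.INTER_CUBIC))
E
```

```text
[[ 0.0001 -0.0157 -0.9999]
 [-0.0015 -0.9999  0.0157]
 [-1.      0.0015 -0.0001]] [0.44041067 0.12033079 0.25023816] [ 0.54177723 -0.53827023  0.13357522]
[ 0.5038 -0.1331  0.006 ]
[ 0.5233 -0.2579  0.006 ]
[ 0.4175 -0.2751  0.006 ]
[ 0.3977 -0.1498  0.006 ]
```

View pics/w2.png

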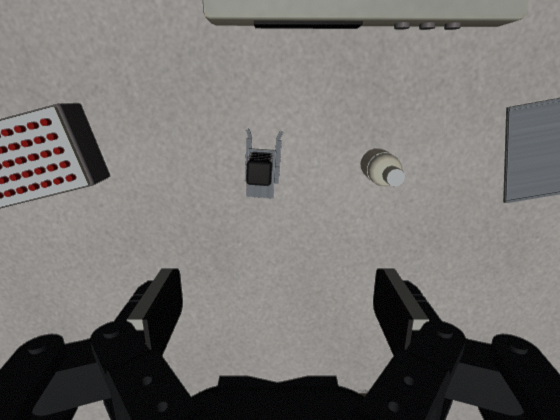

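View pics/w2c.png

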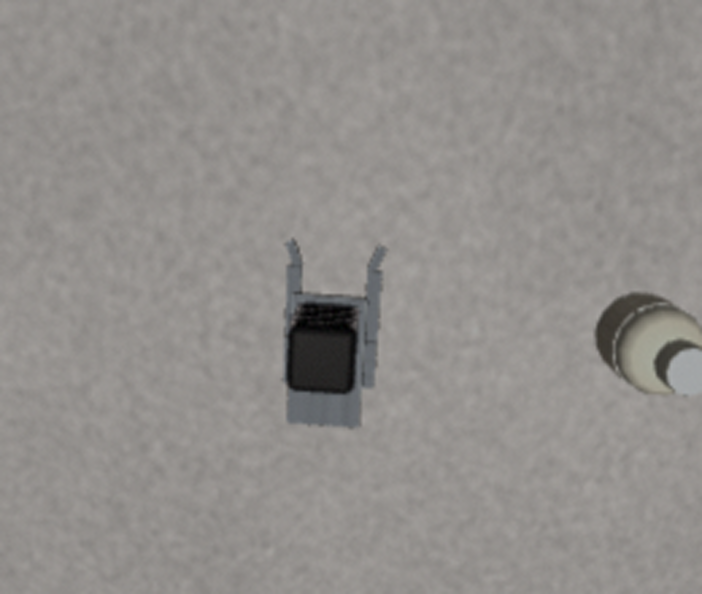

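```bash
python3 - <<'E'
from h import *
np.set_printoptions(suppress=True)
P=np.load('P2.npy',allow_pickle=True).item()
c=lambda u,v:(140+u/2.7,40+v/2.7)
def g(n,a,z): X=onplane(P,c(*a),z); print(n,X.round(4)); return X[:2]
a=g('tipL',(292,240),.004);b=g('tipR',(384,247),.004);d=b-a;print('yaw',np.arctan2(d[0],-d[1]))
a=g('kneeL',(287,265),.004);b=g('kneeR',(382,268),.004);d=b-a;print('yaw',np.arctan2(d[0],-d[1]))
a=g('rearL',(287,422),.046);b=g('rearR',(360,427),.046);d=b-a;print('yaw',np.arctan2(d[0],-d[1]))
a=g('frL',(294,293),.046);b=g('frR',(368,297),.046);d=b-a;print('yaw',np.arctan2(d[0],-d[1]))
q=[g('h',p,.096) for p in [(289,323),(356,323),(354,391),(288,389)]];print(np.mean(q,0))
d=q[2]-q[3];print(np.arctan2(d[0],-d[1]))
T=eyes.camera_params('top')
c1=lambda u,v:(170+u/2.6,130+v/2.6)
print(tri([(P,c(321,356)),(T,c1(130,280))]))
a=g('R tine front',(380,275),.004);b=g('R tine rear',(374,387),.004);print(np.arctan2(*(a-b)[::-1]))
E
```

```text
tipL [0.4852 0.1508 0.004 ]
tipR [0.4819 0.1134 0.004 ]
yaw -0.08899610666532193
kneeL [0.4752 0.1532 0.004 ]
kneeR [0.4734 0.1143 0.004 ]
yaw -0.04570866505714266
rearL [0.4206 0.152  0.046 ]
rearR [0.4181 0.1239 0.046 ]
yaw -0.08645041894086433
frL [0.4701 0.1473 0.046 ]
frR [0.4682 0.1201 0.046 ]
yaw -0.06851453476751579
h [0.4683 0.145  0.096 ]
h [0.468  0.1238 0.096 ]
h [0.4458 0.1249 0.096 ]
h [0.4467 0.1462 0.096 ]
[0.457184   0.13497924]
-0.04608849692634175
(array([0.45566573, 0.13406706, 0.08617502]), [np.float64(0.0017409794493176106), np.float64(0.001740979449317599)])
R tine front [0.4706 0.1151 0.004 ]
R tine rear [0.423  0.1182 0.004 ]
-0.06509638010127196
```

servo_tool --motion '[[[0,0.0,-0.029,-0.032,0.033,0,0],[0,0.0,-0.029,-0.032,0.033,0,0],[0,0.08,-0.029,-0.032,0.033,0,0],[0,0.16,-0.029,-0.032,0.033,0,0],[0,0.2,-0.029,-0.032,0.033,0,0],[0,0.2,-0.029,-0.032,0.033,0,0],[0,0.2,-0.029,-0.032,0.033,0,0],[0,0.2,-0.029,-0.032,0.033,0,0],[0,0.2,-0.029,-0.032,0.033,0,0],[0,0.2,-0.029,-0.032,0.033,0,0]]]'

```text
time: 4.3
position: [0.4568, 0.1378, 0.1514]
tool_rot: [-2.192, 0.068, 2.187]
contact_force: [-0.0, -0.1, -0.6]
width: 1.0
```

```bash
python3 - <<'E'
from h import *
np.set_printoptions(suppress=True)
P=eyes.camera_params('wrist');save('wrist','w3.png')
np.save('P3.npy',P,allow_pickle=True)
from scipy.spatial.transform import Rotation as R
s=r.get_state();print(R.from_rotvec(s['tool_rot']).as_matrix().round(4), s['position'],s['contact_force'],s['dq'].round(4))
E
```

```text
[[ 0.0018 -0.0623 -0.9981]
 [ 0.0003 -0.9981  0.0623]
 [-1.     -0.0004 -0.0018]] [0.45654291 0.1377912  0.15118861] [ 0.49254725  0.28602619 -0.25779189] [-0.0006  0.0048  0.0006  0.0074  0.0017 -0.0013 -0.0014]
```

View pics/w3.png

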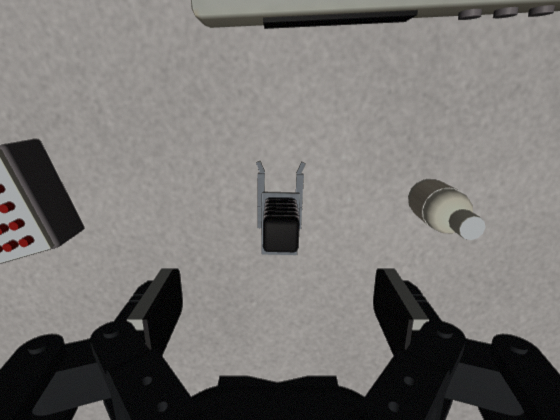

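```bash
python3 - <<'E'
from h import *
np.set_printoptions(suppress=True)
P2=np.load('P2.npy',allow_pickle=True).item();P3=np.load('P3.npy',allow_pickle=True).item()
c=lambda u,v:(140+u/2.7,40+v/2.7)
a=cv2.imread('pics/w3.png');cv2.imwrite('pics/w3c.png',cv2.resize(a[150:270,220:340],None,fx=5,fy=5,interpolation=cv2.INTER_CUBIC))
print(tri([(P2,c(321,356)),(P3,(281,236))]))
print(onplane(P3,(281,236),.096),onplane(P2,c(321,356),.096))
E
```

```text
(array([0.4583655 , 0.13514965, 0.10013285]), [np.float64(0.00018071103006792237), np.float64(0.00018071103006790193)])
[0.45652865 0.13538884 0.096     ] [0.45748023 0.13520989 0.096     ]
```

View pics/w3c.png

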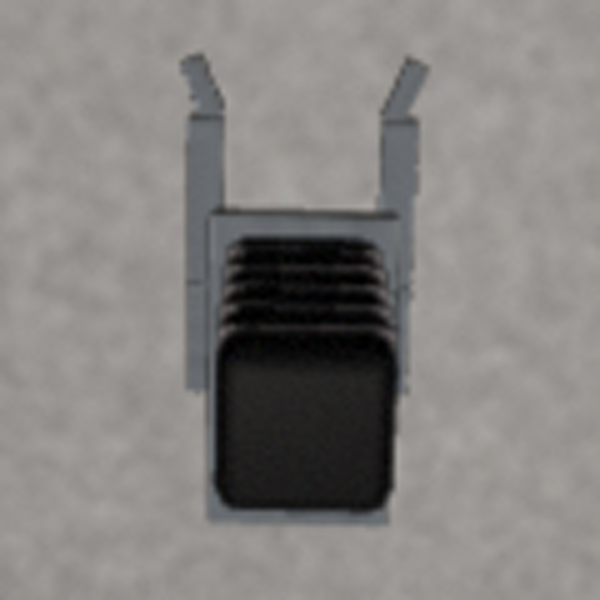

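servo_tool --motion '[[[0,0.05,0.005,-0.001,0,0,0],[0,0.1,0.005,-0.001,0,0,0],[0,0.15,0.005,-0.001,0,0,0],[0,0.166,0.005,-0.001,0,0,0],[0,0.166,0.005,-0.001,0,0,0],[0,0.166,0.005,-0.001,0,0,0],[0,0.166,0.005,-0.001,0,0,0],[0,0.166,0.005,-0.001,0,0,0],[0,0.166,0.005,-0.001,0,0,0],[0,0.166,0.005,-0.001,0,0,0]]]' --squeeze 60

```text
time: 5.35
position: [0.4565, 0.1351, 0.0677]
tool_rot: [-2.191, 0.068, 2.189]
contact_force: [-0.7, -0.5, 1.0]
width: 1.0
```

```bash
python3 - <<'E'
from h import *
np.set_printoptions(suppress=True)
save('wrist','w4.png')
from scipy.spatial.transform import Rotation as R
s=r.get_state();print(R.from_rotvec(s['tool_rot']).as_matrix().round(4), s['position'],s['contact_force'],s['dq'].round(4))
E
```

```text
[[ 0.0006 -0.0623 -0.9981]
 [ 0.     -0.9981  0.0623]
 [-1.     -0.0001 -0.0006]] [0.45644016 0.13513509 0.06756473] [-0.66391224 -0.17151571  1.07850788] [-0.0007  0.0028  0.0014  0.0018  0.0004  0.0009  0.0012]
```

View pics/w4.png

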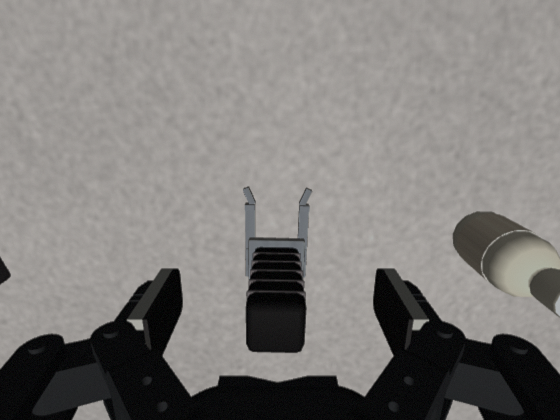

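The handle at (276,320) is centred between the pads, so I'll close on it.

servo_tool --motion '[[[255,0,0,0,0,0,0],[255,0,0,0,0,0,0],[255,0,0,0,0,0,0],[255,0,0,0,0,0,0],[255,0,0,0,0,0,0],[255,0,0,0,0,0,0],[255,0,0,0,0,0,0],[255,0,0,0,0,0,0],[255,0,0,0,0,0,0],[255,0,0,0,0,0,0]]]' --squeeze 60

```text
time: 6.4
position: [0.4564, 0.1352, 0.0673]
tool_rot: [-2.19, 0.068, 2.189]
contact_force: [0.6, 0.1, -0.2]
width: 0.252
```

```bash
python3 - <<'E'
from h import *
np.set_printoptions(suppress=True)
save('wrist','w5.png')
from scipy.spatial.transform import Rotation as R
s=r.get_state();print(s['time'],s['width'],R.from_rotvec(s['tool_rot']).as_matrix().round(4), s['position'],s['contact_force'],s['ft_torque'])
E
```

```text
6.45 0.25162547255592516 [[ 0.0002 -0.0622 -0.9981]
 [ 0.0001 -0.9981  0.0622]
 [-1.     -0.0001 -0.0001]] [0.45634388 0.13517653 0.06732864] [-0.07791927  0.92082727  0.64707136] [ 0.0632617  -0.04774367 -0.02199554]
```

View pics/w5.png

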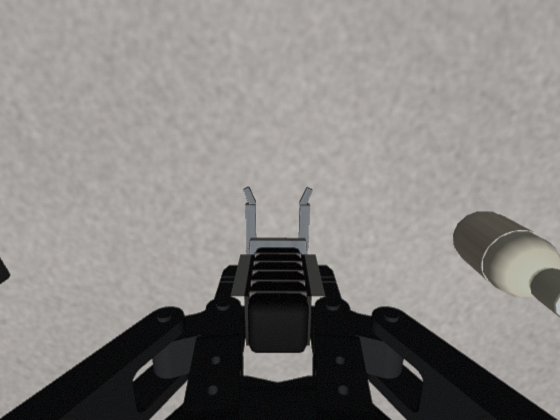

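servo_tool --motion '[[[255,-0.05,0,0,0,0,0],[255,-0.12,0,0,0,0,0],[255,-0.2,0,0,0,0,0],[255,-0.26,0,-0.02,0,0,0],[255,-0.26,0.005,-0.07,-0.01,0,0],[255,-0.26,0.01,-0.13,-0.02,0,0],[255,-0.26,0.015,-0.18,-0.029,0,0],[255,-0.26,0.015,-0.199,-0.029,0,0],[255,-0.26,0.015,-0.199,-0.029,0,0],[255,-0.26,0.015,-0.199,-0.029,0,0]]]'

```text
time: 7.45
position: [0.5536, 0.1221, 0.1967]
tool_rot: [-2.211, 0.017, 2.217]
contact_force: [-0.3, 0.2, -1.6]
width: 0.25
```

```bash
cat >> h.py <<'E'
np.set_printoptions(suppress=True)
from scipy.spatial.transform import Rotation as R
def st():
    s=r.get_state();M=R.from_rotvec(s['tool_rot']).as_matrix()
    print('t',round(s['time'],2),'w',round(s['width'],3),'p',s['position'].round(4),'yaw',round(np.arctan2(-M[1,2],-M[0,2]),4),'tilt',M[2].round(4),'F',s['contact_force'].round(2),'T',s['ft_torque'].round(3))
    return s
E
python3 - <<'E'
from h import *
st()
P=eyes.camera_params('wrist');save('wrist','w6.png')
np.save('P6.npy',P,allow_pickle=True)
E
```

```text
t 7.45 w 0.25 p [0.5536 0.1221 0.1967] yaw -0.0157 tilt [-1.     -0.0001  0.0027] F [-0.29  0.17 -1.61] T [ 0.032 -0.011  0.013]
```

View pics/w6.png

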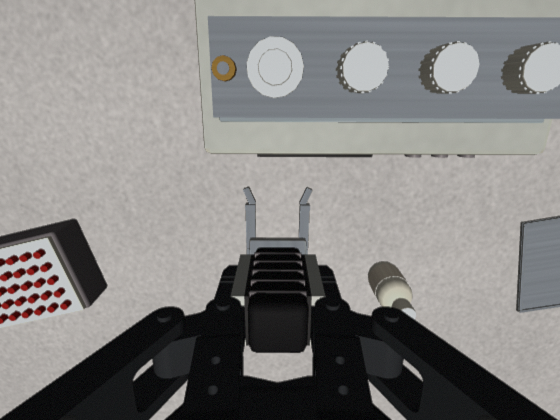

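```bash
python3 - <<'E'
from h import *
P=np.load('P6.npy',allow_pickle=True).item()
a=cv2.imread('pics/w6.png')
c=cv2.resize(a[20:280,200:400],None,fx=3,fy=3,interpolation=cv2.INTER_CUBIC)[:,:]
cv2.imwrite('pics/w6a.png',cv2.resize(a[20:120,200:360],None,fx=5,fy=5,interpolation=cv2.INTER_CUBIC))
cv2.imwrite('pics/w6b.png',cv2.resize(a[170:280,210:350],None,fx=5,fy=5,interpolation=cv2.INTER_CUBIC))
for o in eyes.cut_out('wrist','stopper'): 
    m=o['pixels'].astype(np.uint8);ct,_=cv2.findContours(m,0,2);ct=max(ct,key=cv2.contourArea)
    e=cv2.fitEllipse(ct) if len(ct)>5 else None;print(o['score'],o['centre'],m.sum(),e)
    if e: print(onplane(P,e[0],.0945), tri([(P,e[0]),(eyes.camera_params('top'),(170+147/2.6,130+71/2.6))]))
st()
E
```

```text
0.57 [272.9, 67.1] 2765 ((274.8388977050781, 66.59754943847656), (55.99894714355469, 61.19852066040039), 2.2813048362731934)
[0.65066045 0.1220059  0.0945    ] (array([0.65198745, 0.12248704, 0.07209151]), [np.float64(0.0004249954994422321), np.float64(0.00042499549944222494)])
t 7.55 w 0.25 p [0.5536 0.1222 0.1972] yaw -0.0151 tilt [-1.      0.0002  0.0015] F [-0.44 -0.82 -0.43] T [-0.014  0.046  0.015]
```

View pics/w6a.png

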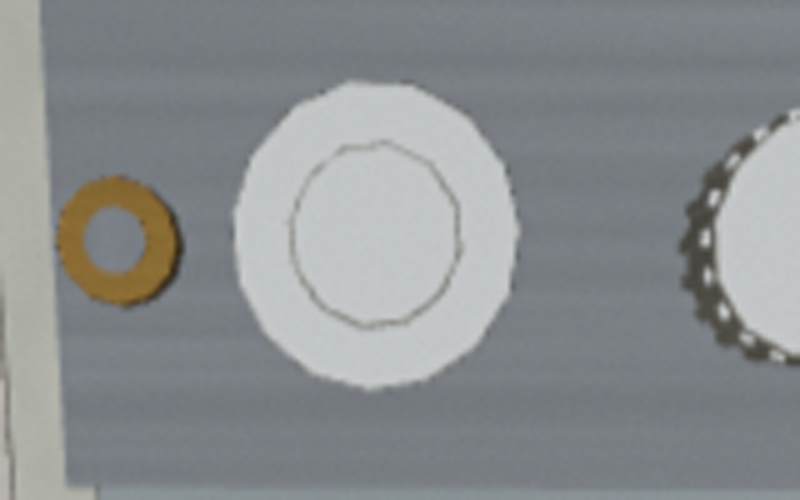

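View pics/w6b.png

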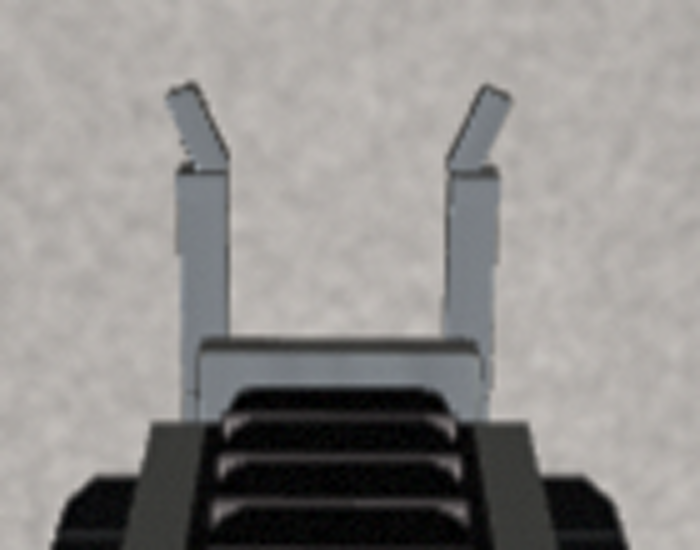

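```bash
python3 - <<'E'
from h import *
P=np.load('P6.npy',allow_pickle=True).item()
z=.1970-.0673
c=lambda u,v:(210+u/5,170+v/5)
for n,q,h in [('tip L',(168,95),4),('tip R',(512,97),4),('inner L',(229,165),5),('inner R',(447,165),5),('lip frontL',(177,172),6),('lip fR',(498,174),6),('strap fl',(202,350),46),('strap fr',(480,348),46),('tineoutL rear',(183,390),4),('tineoutR rear',(486,390),4)]: print(n,onplane(P,c(*q),z+h/1000).round(4))
for n,q,h in [('nut',(200+119/5,20+240/5),.089),('stop',(274.9,66.7),.0945),('crown',(200+376/5,20+234/5),.0995)]: print(n,onplane(P,q,h).round(4))
E
```

```text
tip L [0.5806 0.1415 0.1337]
tip R [0.5798 0.1005 0.1337]
inner L [0.5721 0.1345 0.1347]
inner R [0.5717 0.1083 0.1347]
lip frontL [0.5716 0.1407 0.1357]
lip fR [0.5708 0.1022 0.1357]
strap fl [0.5665 0.1348 0.1757]
strap fr [0.5663 0.1076 0.1757]
tineoutL rear [0.5419 0.1414 0.1337]
tineoutR rear [0.5414 0.1031 0.1337]
nut [0.6507 0.1555 0.089 ]
stop [0.6506 0.122  0.0945]
crown [0.6502 0.1218 0.0995]
```

servo_tool --motion '[[[255,0,-0.004,0,0,0,0],[255,0.02,-0.004,0,0,0,0],[255,0.05,-0.004,0,0,0,0],[255,0.08,-0.004,-0.01,0,0,0],[255,0.094,-0.004,-0.03,0,0,0],[255,0.094,-0.004,-0.05,0,0,0],[255,0.094,-0.004,-0.06,0,0,0],[255,0.094,-0.004,-0.06,0,0,0],[255,0.094,-0.004,-0.06,0,0,0],[255,0.094,-0.004,-0.06,0,0,0]]]'

```text
time: 8.55
position: [0.5851, 0.1232, 0.1507]
tool_rot: [-2.214, 0.018, 2.213]
contact_force: [-0.3, 0.2, -1.6]
width: 0.25
```

```bash
python3 - <<'E'
from h import *
st()
P=eyes.camera_params('wrist');save('wrist','w7.png')
np.save('P7.npy',P,allow_pickle=True)
a=cv2.imread('pics/w7.png')
cv2.imwrite('pics/w7a.png',cv2.resize(a[20:280,180:380],None,fx=3,fy=3,interpolation=cv2.INTER_CUBIC)[:600])
for o in eyes.cut_out('wrist','stopper'): 
    m=o['pixels'].astype(np.uint8);ct,_=cv2.findContours(m,0,2);ct=max(ct,key=cv2.contourArea)
    e=cv2.fitEllipse(ct) if len(ct)>5 else None;print(o['score'],o['centre'],m.sum(),e)
    if e: print(onplane(P,e[0],.0945)), print(tri([(P,e[0]),(np.load('P6.npy',allow_pickle=True).item(),(274.9,66.7))]))
s=eyes.camera('scene');cv2.imwrite('pics/s7.png',cv2.resize(s[170:320,180:380,::-1],None,fx=4,fy=4,interpolation=cv2.INTER_CUBIC))
E
```

```text
t 8.55 w 0.25 p [0.5851 0.1232 0.1507] yaw -0.0165 tilt [-1.     -0.0003 -0.0004] F [-0.27  0.18 -1.57] T [-0.048 -0.042 -0.024]
0.94 [273.9, 123.6] 3689 ((277.2959289550781, 123.489013671875), (66.76231384277344, 68.5096664428711), 177.67803955078125)
[0.65063597 0.12200036 0.0945    ]
(array([0.65061622, 0.121985  , 0.09424871]), [np.float64(1.5747439322143277e-05), np.float64(1.5747439322153516e-05)])
```

View pics/w7a.png

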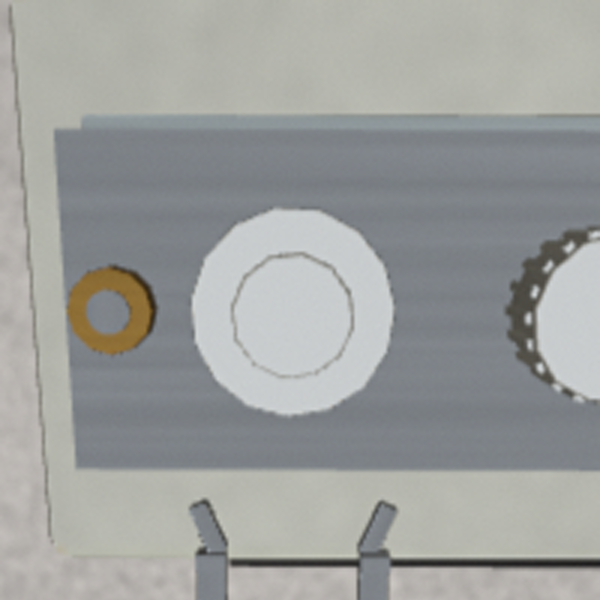

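View pics/s7.png

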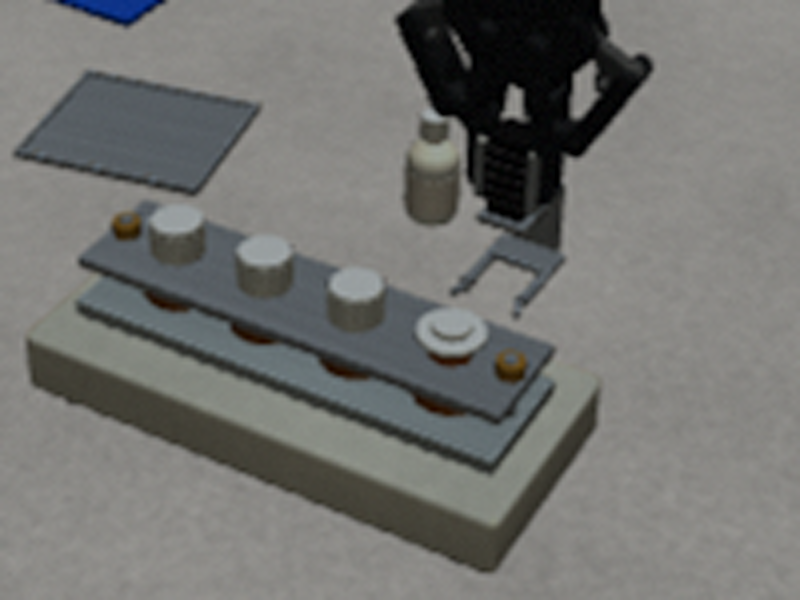

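servo_tool --motion '[[[255,0.002,0,0,0,0,0],[255,0.002,0,-0.01,0,0,0],[255,0.002,0,-0.03,0,0,0],[255,0.002,0,-0.05,0,0,0],[255,0.002,0,-0.07,0,0,0],[255,0.002,0,-0.09,0,0,0],[255,0.002,0,-0.105,0,0,0],[255,0.002,0,-0.116,0,0,0],[255,0.002,0,-0.116,0,0,0],[255,0.002,0,-0.116,0,0,0]]]'

```text
time: 9.7
position: [0.6429, 0.1221, 0.1491]
tool_rot: [-2.212, 0.018, 2.214]
contact_force: [-0.5, 0.9, -2.2]
width: 0.248
```

```bash
python3 - <<'E'
from h import *
st()
P=eyes.camera_params('wrist');save('wrist','w8.png')
st()
np.save('P8.npy',P,allow_pickle=True)
a=cv2.imread('pics/w8.png')
cv2.imwrite('pics/w8a.png',cv2.resize(a[80:280,180:380],None,fx=3,fy=3,interpolation=cv2.INTER_CUBIC)[:600])
s=eyes.camera('scene');cv2.imwrite('pics/s8.png',cv2.resize(s[200:290,250:370,::-1],None,fx=6,fy=6,interpolation=cv2.INTER_CUBIC))
st()
E
```

```text
t 9.7 w 0.248 p [0.6429 0.1221 0.1491] yaw -0.0166 tilt [-1.     -0.      0.0006] F [-0.47  0.94 -2.19] T [ 0.026  0.004 -0.062]
t 9.75 w 0.251 p [0.6428 0.1222 0.1492] yaw -0.0164 tilt [-1.     -0.      0.0006] F [ 0.03 -1.06 -1.45] T [-0.02  -0.012  0.007]
t 9.8 w 0.251 p [0.6427 0.1221 0.1493] yaw -0.0163 tilt [-1.      0.0001  0.0004] F [-0.35 -0.02 -1.29] T [-0.02  -0.033 -0.003]
```

View pics/w8a.png

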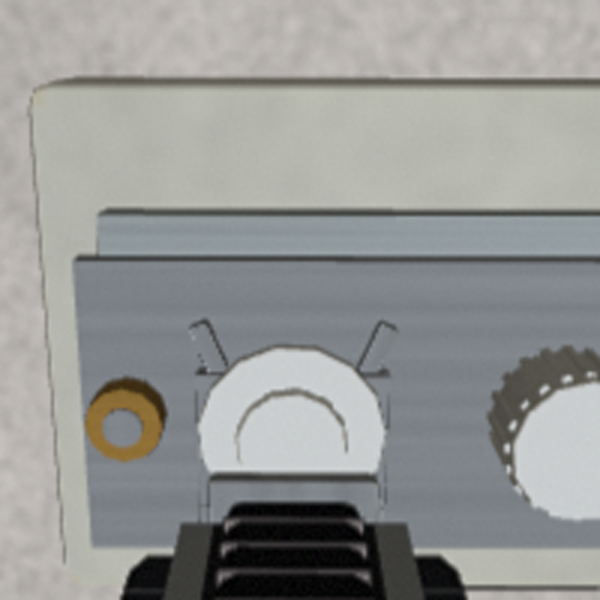

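View pics/s8.png

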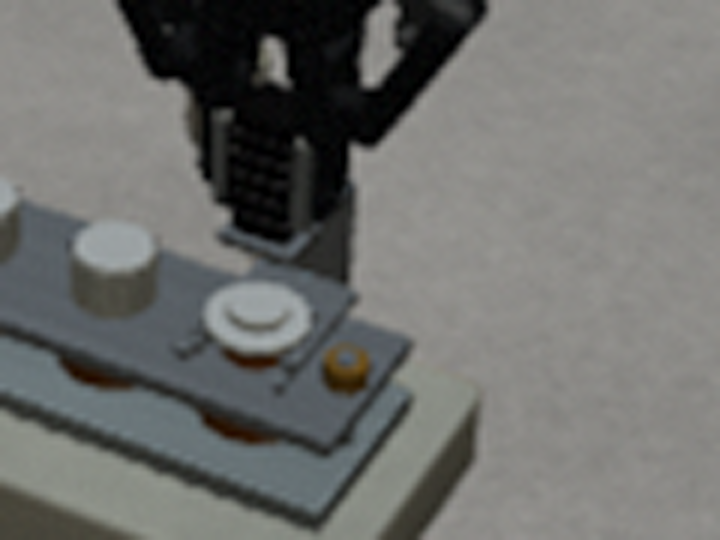

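servo_tool --motion '[[[255,0,0,-0.002,0,0,0],[255,0,0,-0.004,0,0,0],[255,0,0,-0.006,0,0,0],[255,0,0,-0.008,0,0,0],[255,0,0,-0.01,0,0,0],[255,0,0,-0.011,0,0,0],[255,0,0,-0.011,0,0,0],[255,0,0,-0.011,0,0,0],[255,0,0,-0.011,0,0,0],[255,0,0,-0.011,0,0,0]]]'

```text
time: 10.8
position: [0.6486, 0.1219, 0.1493]
tool_rot: [-2.213, 0.019, 2.213]
contact_force: [-0.6, 0.6, -0.9]
width: 0.249
```

```bash
python3 -c "
from h import *
st()"
```

```text
t 10.8 w 0.249 p [0.6486 0.1219 0.1493] yaw -0.0167 tilt [-1.      0.0001  0.0001] F [-0.57  0.56 -0.9 ] T [-0.02  -0.016 -0.002]
```

servo_tool --motion '[[[255,0,0,-0.0005,0,0,0],[255,0,0,-0.001,0,0,0],[255,0,0,-0.0015,0,0,0],[255,0,0,-0.002,0,0,0],[255,0,0,-0.0025,0,0,0],[255,0,0,-0.003,0,0,0],[255,0,0,-0.003,0,0,0],[255,0,0,-0.003,0,0,0],[255,0,0,-0.003,0,0,0],[255,0,0,-0.003,0,0,0]]]'

```text
time: 11.8
position: [0.6501, 0.1218, 0.1493]
tool_rot: [-2.213, 0.019, 2.213]
contact_force: [0.6, 0.2, -1.9]
width: 0.25
```

servo_tool --motion '[[[255,0,0,-0.0005,0,0,0],[255,0,0,-0.001,0,0,0],[255,0,0,-0.0015,0,0,0],[255,0,0,-0.002,0,0,0],[255,0,0,-0.002,0,0,0],[255,0,0,-0.002,0,0,0],[255,0,0,-0.002,0,0,0],[255,0,0,-0.002,0,0,0],[255,0,0,-0.002,0,0,0],[255,0,0,-0.002,0,0,0]]]'

```text
time: 12.8
position: [0.6507, 0.1219, 0.1492]
tool_rot: [-2.212, 0.019, 2.214]
contact_force: [-2.3, -0.3, -0.2]
width: 0.249
```

```bash
python3 -c "
from h import *
for i in range(5):
    eyes.camera('wrist'); st()"
```

```text
t 12.85 w 0.25 p [0.6508 0.1219 0.1492] yaw -0.0167 tilt [-1.      0.0001  0.0008] F [-1.63 -0.55 -0.48] T [-0.046  0.738  0.008]
t 12.9 w 0.246 p [0.6508 0.1219 0.1492] yaw -0.0166 tilt [-1.      0.0001  0.0008] F [-2.49 -0.04  0.17] T [-0.027  0.804  0.051]
t 12.95 w 0.249 p [0.6508 0.1219 0.1492] yaw -0.0166 tilt [-1.      0.0001  0.0008] F [-2.47 -1.01 -0.01] T [-0.055  0.787 -0.026]
t 13.0 w 0.25 p [0.6508 0.1219 0.1492] yaw -0.0166 tilt [-1.      0.0002  0.0007] F [-3.2  -0.05 -0.67] T [-0.057  0.76   0.007]
t 13.05 w 0.247 p [0.6508 0.1219 0.1492] yaw -0.0166 tilt [-1.      0.0001  0.0008] F [-3.25 -0.26 -0.25] T [-0.106  0.841  0.008]
```

The fork is home: about 2.5 N back at x = 0.6508, which is where it was predicted. Next I ease the press and lift slowly.

servo_tool --motion '[[[255,0,0,0.0004,0,0,0],[255,-0.002,0,0.0006,0,0,0],[255,-0.004,0,0.0006,0,0,0],[255,-0.006,0,0.0006,0,0,0],[255,-0.008,0,0.0006,0,0,0],[255,-0.009,0,0.0006,0,0,0],[255,-0.01,0,0.0006,0,0,0],[255,-0.011,0,0.0006,0,0,0],[255,-0.012,0,0.0006,0,0,0],[255,-0.013,0,0.0006,0,0,0]]]'

```text
time: 14.05
position: [0.6507, 0.1218, 0.1556]
tool_rot: [-2.213, 0.019, 2.213]
contact_force: [-2.5, -0.2, -4.5]
width: 0.251
```

servo_tool --motion '[[[255,-0.001,0,0,0,0,0],[255,-0.002,0,0,0,0,0],[255,-0.003,0,0,0,0,0],[255,-0.004,0,0,0,0,0],[255,-0.005,0,0,0,0,0],[255,-0.006,0,0,0,0,0],[255,-0.007,0,0,0,0,0],[255,-0.008,0,0,0,0,0],[255,-0.009,0,0,0,0,0],[255,-0.01,0,0,0,0,0]]]'

```text
time: 15.05
position: [0.6526, 0.1222, 0.1638]
tool_rot: [-2.218, 0.018, 2.206]
contact_force: [-0.2, 0.2, -0.9]
width: 0.248
```

```bash
python3 - <<'E'
from h import *
st()
save('wrist','w9.png',(180,80,380,280),3);st()
s=eyes.camera('scene');cv2.imwrite('pics/s9.png',cv2.resize(s[200:290,250:370,::-1],None,fx=6,fy=6,interpolation=cv2.INTER_CUBIC))
E
```

```text
t 15.05 w 0.248 p [0.6526 0.1222 0.1638] yaw -0.0172 tilt [-1.     -0.001  -0.0055] F [-0.17  0.15 -0.88] T [ 0.002 -0.051 -0.019]
t 15.1 w 0.25 p [0.6523 0.1222 0.1634] yaw -0.0171 tilt [-1.     -0.0009 -0.0048] F [ 0.06  0.05 -1.48] T [-0.009 -0.043 -0.02 ]
```

View pics/w9.png

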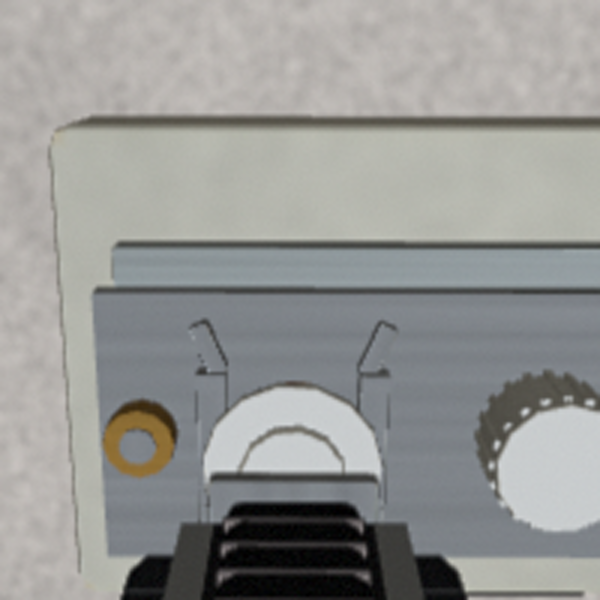

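View pics/s9.png

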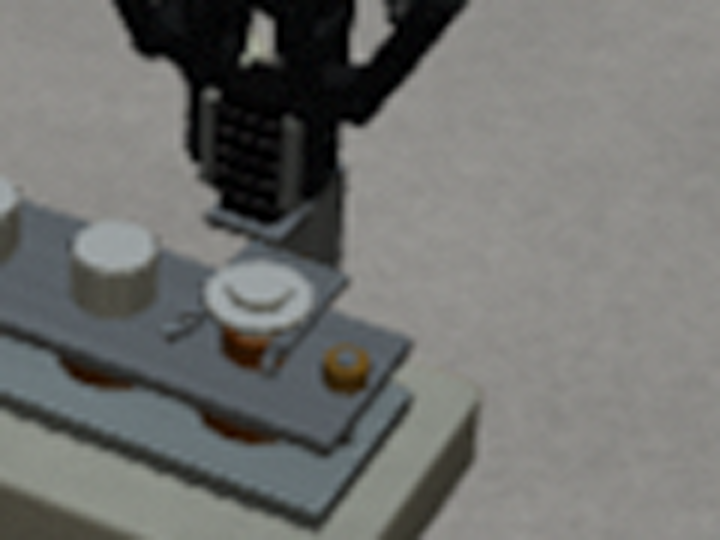

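servo_tool --motion '[[[255,-0.003,0,0,0,0,0],[255,-0.006,0,0,0,0,0],[255,-0.009,0,0,0,0,0],[255,-0.012,0,0,0,0,0],[255,-0.016,0,0,0,0,0],[255,-0.02,0,0,0,0,0],[255,-0.024,0,0,0,0,0],[255,-0.028,0,0,0,0,0],[255,-0.032,0,0,0,0,0],[255,-0.036,0,0,0,0,0]]]'

```text
time: 16.15
position: [0.6508, 0.1218, 0.1789]
tool_rot: [-2.213, 0.019, 2.213]
contact_force: [-0.5, -0.4, -1.9]
width: 0.243
```

servo_tool --motion '[[[255,-0.004,0,0,0,0,0],[255,-0.009,0,0,0,0,0],[255,-0.014,0,0,0,0,0],[255,-0.02,0,0,0,0,0],[255,-0.026,0,0,0,0,0],[255,-0.032,0,0,0,0,0],[255,-0.038,0,0,0,0,0],[255,-0.042,0,0,0,0,0],[255,-0.044,0,0,0,0,0],[255,-0.044,0,0,0,0,0]]]'

```text
time: 17.15
position: [0.6509, 0.1219, 0.2009]
tool_rot: [-2.213, 0.018, 2.213]
contact_force: [-0.3, -0.1, -1.8]
width: 0.251
```

```bash
python3 - <<'E'
from h import *
st()
P=eyes.camera_params('wrist');np.save('P10.npy',P,allow_pickle=True)
save('wrist','w10.png',(180,150,380,350),3);st()
s=eyes.camera('scene');cv2.imwrite('pics/s10.png',cv2.resize(s[170:290,230:370,::-1],None,fx=5,fy=5,interpolation=cv2.INTER_CUBIC))
E
```

```text
t 17.15 w 0.251 p [0.6509 0.1219 0.2009] yaw -0.0167 tilt [-1.     -0.0001 -0.0002] F [-0.33 -0.12 -1.85] T [-0.018 -0.034  0.024]
t 17.2 w 0.251 p [0.6508 0.1218 0.2007] yaw -0.0167 tilt [-1.      0.0001  0.0001] F [ 0.82  0.53 -2.59] T [-0.005  0.005  0.042]
```

View pics/w10.png

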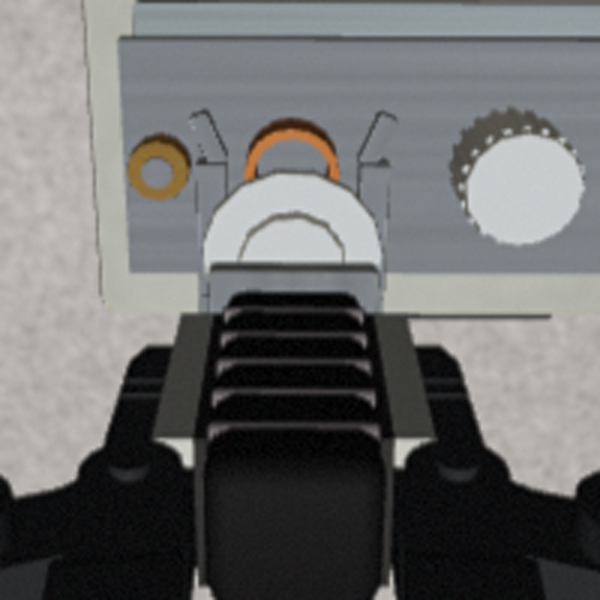

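View pics/s10.png

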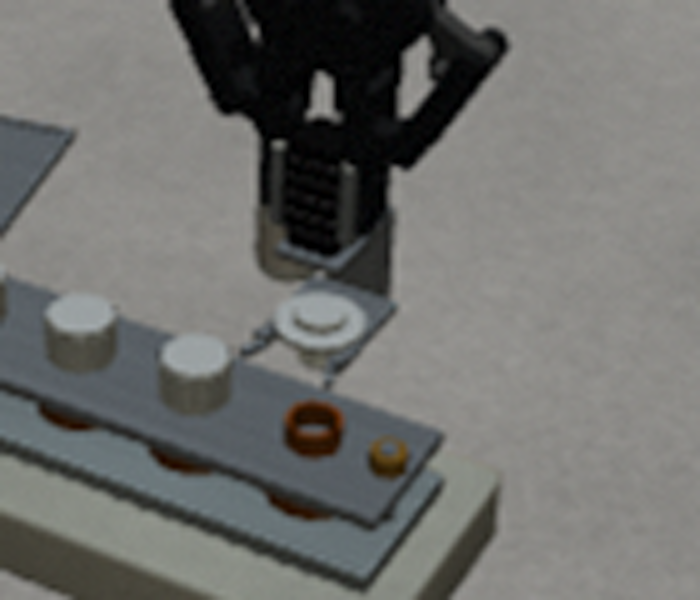

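The stopper rides level on the fork and the open amber mouth shows at crop (290,145). Next is the carry to the tray, in gentle ramps.

servo_tool --motion '[[[255,0,0.0066,0.0037,0,0,0],[255,0,0.02,0.011,0,0,0],[255,0,0.04,0.022,0,0,0],[255,0,0.066,0.037,0,0,0],[255,0,0.099,0.056,0,0,0],[255,0,0.132,0.074,0,0,0],[255,0,0.171,0.096,0,0,0],[255,0,0.21,0.119,0,0,0],[255,0,0.25,0.141,0,0,0],[255,0,0.29,0.163,0,0,0]]]'

```text
time: 18.25
position: [0.5657, -0.0238, 0.2009]
tool_rot: [-2.213, 0.021, 2.213]
contact_force: [0.8, -0.5, -1.4]
width: 0.253
```

servo_tool --motion '[[[255,0,0.04,0.022,0,0,0],[255,0,0.079,0.045,0,0,0],[255,0,0.118,0.067,0,0,0],[255,0,0.158,0.089,0,0,0],[255,0,0.197,0.111,0,0,0],[255,0,0.237,0.134,0,0,0],[255,0,0.27,0.152,0,0,0],[255,0,0.296,0.167,0,0,0],[255,0,0.316,0.178,0,0,0],[255,0,0.329,0.186,0,0,0]]]'

```text
time: 19.25
position: [0.4701, -0.1861, 0.2009]
tool_rot: [-2.212, 0.021, 2.213]
contact_force: [0.3, 0.6, -1.6]
width: 0.251
```

```bash
python3 - <<'E'
from h import *
s=st()
P=eyes.camera_params('wrist');np.save('P11.npy',P,allow_pickle=True)
save('wrist','w11.png');s=st()
print('flange front', onplane(P,(276.7,207.3),s['position'][2]-.0673+.0075))
a=cv2.imread('pics/w11.png');cv2.imwrite('pics/w11c.png',cv2.resize(a[170:290,200:360],None,fx=5,fy=5,interpolation=cv2.INTER_CUBIC))
E
```

```text
t 19.25 w 0.251 p [ 0.4701 -0.1861  0.2009] yaw -0.0187 tilt [-1.      0.0008  0.0001] F [ 0.33  0.57 -1.56] T [-0.014 -0.039 -0.007]
t 19.3 w 0.249 p [ 0.4696 -0.1871  0.2008] yaw -0.0198 tilt [-1.      0.0016  0.001 ] F [ 0.38 -1.65 -2.53] T [-0.122  0.057  0.019]
flange front [ 0.48657983 -0.18635758  0.14101332]
```

View pics/w11.png

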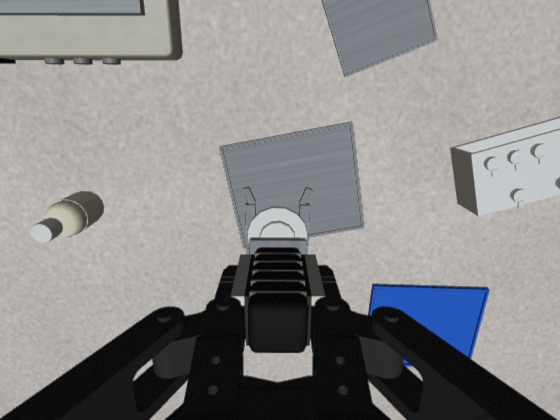

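View pics/w11c.png

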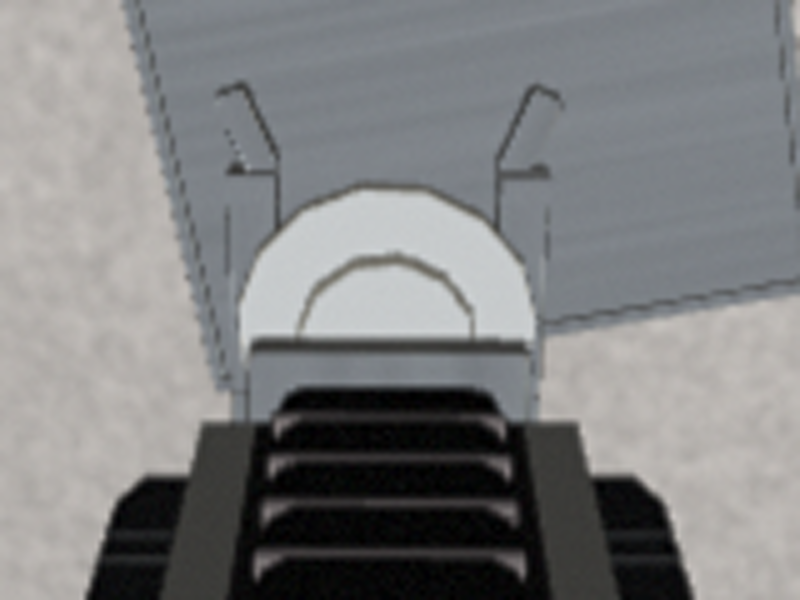

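```bash
python3 - <<'E'
from h import *
P=np.load('P11.npy',allow_pickle=True).item()
q=[onplane(P,p,.006) for p in [(221,148),(352,123),(363,227)]]
print(np.array(q).round(4),((q[0]+q[2])/2).round(4)); st()
E
```

```text
[[ 0.5023 -0.1327  0.006 ]
 [ 0.5236 -0.258   0.006 ]
 [ 0.4176 -0.275   0.006 ]] [ 0.4599 -0.2039  0.006 ]
t 19.3 w 0.249 p [ 0.4696 -0.1871  0.2008] yaw -0.0198 tilt [-1.      0.0016  0.001 ] F [ 0.38 -1.65 -2.53] T [-0.122  0.057  0.019]
```

servo_tool --motion '[[[255,0,0.02,0.008,0,0,0],[255,0.006,0.032,0.014,0,0,0],[255,0.022,0.036,0.016,0,0,0],[255,0.05,0.036,0.016,0,0,0],[255,0.085,0.036,0.016,0,0,0],[255,0.12,0.036,0.016,0,0,0],[255,0.155,0.036,0.016,0,0,0],[255,0.185,0.036,0.016,0,0,0],[255,0.202,0.036,0.016,0,0,0],[255,0.21,0.036,0.016,0,0,0]]]'

```text
time: 20.3
position: [0.4623, -0.202, 0.0945]
tool_rot: [-2.211, 0.017, 2.215]
contact_force: [-0.8, 0.7, -1.8]
width: 0.252
```

```bash
python3 - <<'E'
from h import *
s=eyes.camera('scene');st();cv2.imwrite('pics/s12.png',cv2.resize(s[120:270,130:320,::-1],None,fx=4,fy=4,interpolation=cv2.INTER_CUBIC))
E
```

```text
t 20.35 w 0.248 p [ 0.4624 -0.202   0.0946] yaw -0.0162 tilt [-1.     -0.0011  0.0016] F [-0.33  0.21 -2.44] T [ 0.027 -0.008 -0.   ]
```

View pics/s12.png

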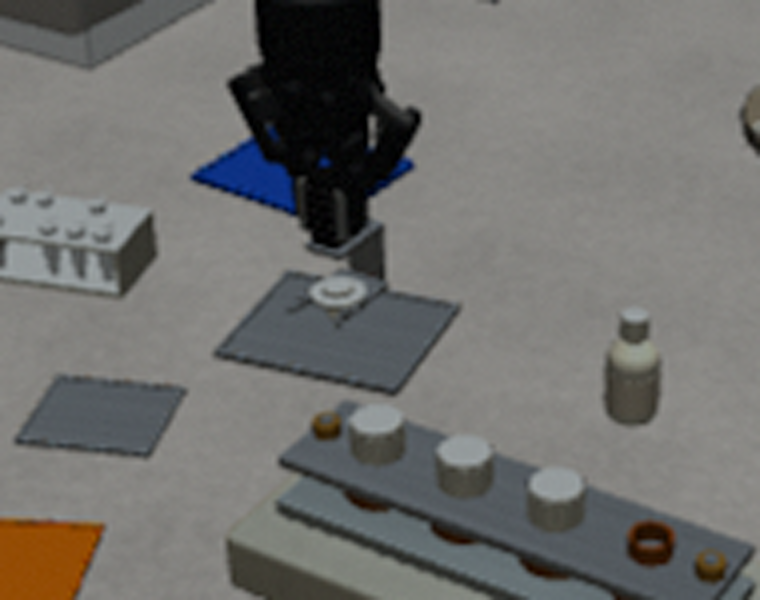

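servo_tool --motion '[[[255,0.005,0,0,0,0,0],[255,0.01,0,0,0,0,0],[255,0.015,0,0,0,0,0],[255,0.02,0,0,0,0,0],[255,0.024,0,0,0,0,0],[255,0.028,0,0,0,0,0],[255,0.032,0,0,0,0,0],[255,0.036,0,0,0,0,0],[255,0.036,0,0,0,0,0],[255,0.036,0,0,0,0,0]]]'

```text
time: 21.35
position: [0.4629, -0.2025, 0.0777]
tool_rot: [-2.213, 0.018, 2.213]
contact_force: [0.2, 0.2, -1.3]
width: 0.251
```

```bash
python3 - <<'E'
from h import *
s=eyes.camera('scene');st();cv2.imwrite('pics/s13.png',cv2.resize(s[170:240,170:260,::-1],None,fx=8,fy=8,interpolation=cv2.INTER_CUBIC))
save('wrist','w13.png',(180,150,380,350),3);st()
E
```

```text
t 21.4 w 0.253 p [ 0.463  -0.2026  0.0778] yaw -0.0168 tilt [-1.      0.0001 -0.0001] F [-0.49 -0.68 -1.88] T [-0.01   0.04  -0.005]
t 21.45 w 0.252 p [ 0.463  -0.2026  0.0779] yaw -0.0168 tilt [-1.      0.0001 -0.0002] F [-0.73  0.29 -1.46] T [ 0.021  0.02  -0.013]
```

View pics/s13.png

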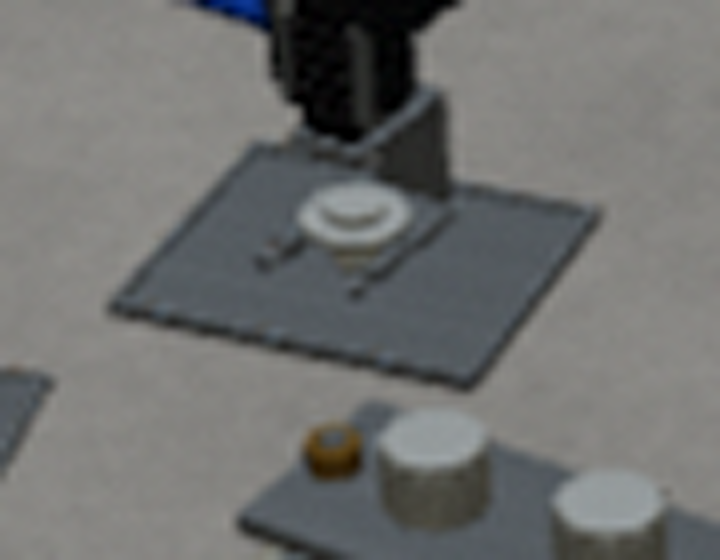

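View pics/w13.png

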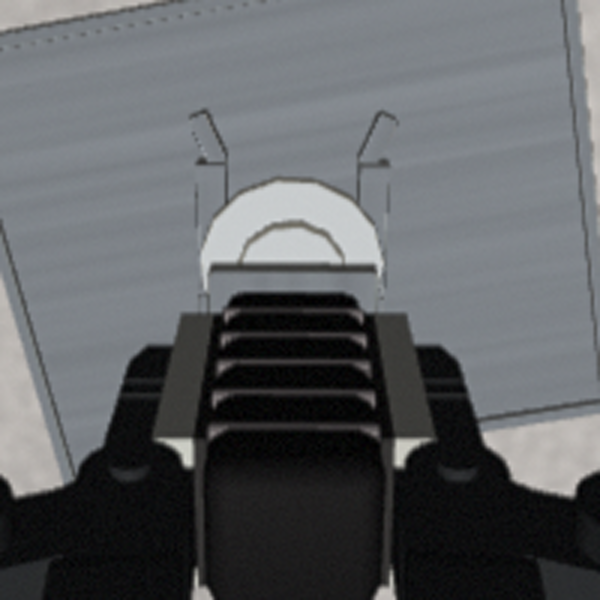

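servo_tool --motion '[[[255,0.001,0,0,0,0,0],[255,0.001,0,0.008,0,0,0],[255,0.001,0,0.02,0,0,0],[255,0.001,0,0.035,0,0,0],[255,0.001,0,0.05,0,0,0],[255,0.001,0,0.07,0,0,0],[255,0.001,0,0.09,0,0,0],[255,0.001,0,0.11,0,0,0],[255,0.001,0,0.125,0,0,0],[255,0.001,0,0.13,0,0,0]]]'

```text
time: 22.45
position: [0.3965, -0.2016, 0.0772]
tool_rot: [-2.212, 0.02, 2.214]
contact_force: [-0.3, 0.6, -1.6]
width: 0.247
```

```bash
python3 - <<'E'
from h import *
s=eyes.camera('scene');st();cv2.imwrite('pics/s14.png',cv2.resize(s[150:240,160:280,::-1],None,fx=6,fy=6,interpolation=cv2.INTER_CUBIC))
P=eyes.camera_params('wrist');np.save('P14.npy',P,allow_pickle=True)
save('wrist','w14.png');st()
E
```

```text
t 22.5 w 0.251 p [ 0.3968 -0.2016  0.0773] yaw -0.0174 tilt [-1.      0.0002  0.0008] F [-0.18  0.39 -0.78] T [-0.017 -0.011  0.011]
t 22.55 w 0.252 p [ 0.3976 -0.2016  0.0774] yaw -0.0172 tilt [-1.      0.0003 -0.0001] F [-0.04 -0.49 -0.71] T [-0.002 -0.094  0.008]
```

View pics/s14.png

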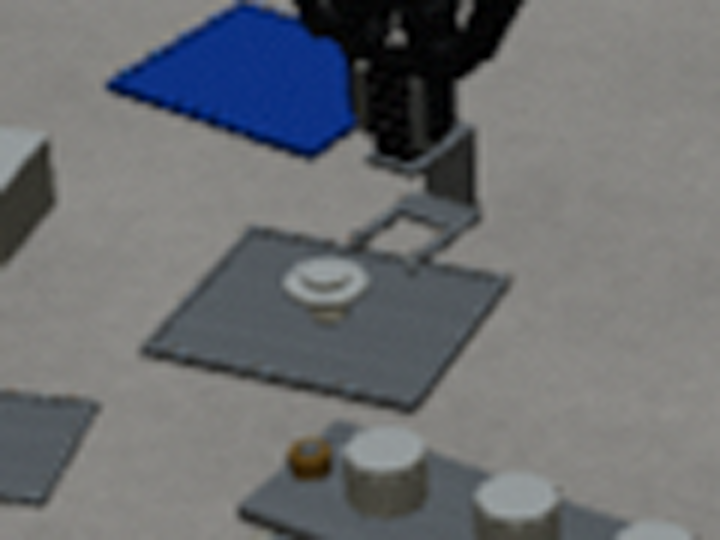

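View pics/w14.png

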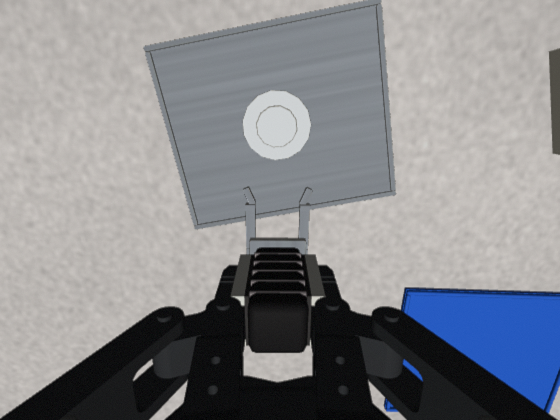

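The stopper stands upright near the tray's middle at (277,125), and the fork is clear of it. The puller goes back to its old spot, high over the dropper bottle.

servo_tool --motion '[[[255,-0.04,0,0,0,0,0],[255,-0.1,0,0,0,0,0],[255,-0.17,0,0,0,0,0],[255,-0.226,0,0,0,0,0],[255,-0.226,-0.04,-0.01,0,0,0],[255,-0.226,-0.1,-0.02,0,0,0],[255,-0.226,-0.17,-0.03,0,0,0],[255,-0.226,-0.24,-0.04,0,0,0],[255,-0.226,-0.31,-0.05,0,0,0],[255,-0.226,-0.38,-0.06,0,0,0]]]'

```text
time: 23.55
position: [0.4317, -0.0103, 0.1906]
tool_rot: [-2.215, 0.018, 2.212]
contact_force: [0.7, -0.6, -1.6]
width: 0.248
```

servo_tool --motion '[[[255,0,-0.07,-0.01,0,0,0],[255,0,-0.14,-0.02,0,0,0],[255,0,-0.2,-0.03,0,0,0],[255,0,-0.25,-0.04,0,0,0],[255,0,-0.28,-0.045,0,0,0],[255,0,-0.294,-0.045,0,0,0],[255,0,-0.294,-0.045,0,0,0],[255,0,-0.294,-0.045,0,0,0],[255,0.03,-0.294,-0.045,0,0,0],[255,0.06,-0.294,-0.045,0,0,0]]]'

```text
time: 24.55
position: [0.4567, 0.1329, 0.1603]
tool_rot: [-2.214, 0.023, 2.21]
contact_force: [-0.4, 1.0, -2.2]
width: 0.248
```

```bash
python3 - <<'E'
from h import *
st(); save('wrist','w15.png'); st()
E
```

```text
t 24.55 w 0.248 p [0.4567 0.1329 0.1603] yaw -0.0195 tilt [-1.      0.001  -0.0015] F [-0.41  1.   -2.19] T [-0.025 -0.035 -0.008]
t 24.6 w 0.249 p [0.4546 0.1321 0.1576] yaw -0.0195 tilt [-1.      0.0022  0.0041] F [-0.61  0.44 -3.67] T [-0.032  0.027 -0.007]
```

View pics/w15.png

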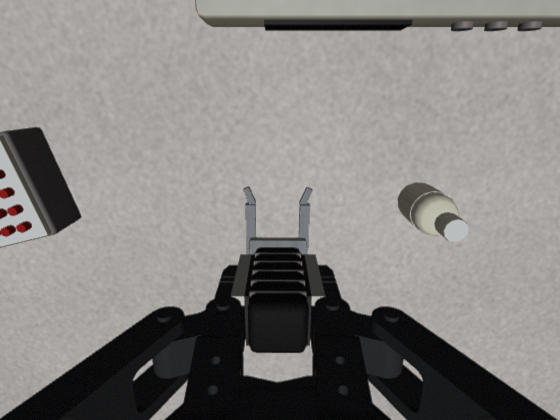

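servo_tool --motion '[[[255,0.03,0,0,0,0,0],[255,0.06,0,0,0,0,0],[255,0.09,0,0,0,0,0],[255,0.12,0,0,0,0,0],[255,0.14,0,0,0,0,0],[255,0.155,0,0,0,0,0],[255,0.165,0,0,0,0,0],[255,0.165,0,0,0,0,0],[255,0.165,0,0,0,0,0],[255,0.165,0,0,0,0,0]]]'

```text
time: 25.6
position: [0.4565, 0.1348, 0.0783]
tool_rot: [-2.214, 0.018, 2.212]
contact_force: [0.5, 0.4, -0.8]
width: 0.25
```

Now down 9.5 mm, leaving about 1.5 mm.

servo_tool --motion '[[[255,0.004,0,0,0,0,0],[255,0.008,0,0,0,0,0],[255,0.012,0,0,0,0,0],[255,0.015,0,0,0,0,0],[255,0.017,0,0,0,0,0],[255,0.019,0,0,0,0,0],[255,0.019,0,0,0,0,0],[255,0.019,0,0,0,0,0],[255,0.019,0,0,0,0,0],[255,0.019,0,0,0,0,0]]]'

```text
time: 26.6
position: [0.4561, 0.1346, 0.0683]
tool_rot: [-2.213, 0.018, 2.213]
contact_force: [-0.4, 0.8, -1.5]
width: 0.251
```

servo_tool --motion '[[[255,0.0005,0,0,0,0,0],[255,0.001,0,0,0,0,0],[255,0.0015,0,0,0,0,0],[255,0.002,0,0,0,0,0],[255,0.0025,0,0,0,0,0],[255,0.0025,0,0,0,0,0],[255,0.0025,0,0,0,0,0],[255,0.0025,0,0,0,0,0],[255,0.0025,0,0,0,0,0],[255,0.0025,0,0,0,0,0]]]'

```text
time: 27.6
position: [0.4561, 0.1347, 0.0673]
tool_rot: [-2.213, 0.019, 2.213]
contact_force: [-0.8, -0.6, 5.1]
width: 0.251
```

```bash
python3 - <<'E'
from h import *
for i in range(3): eyes.camera('wrist'); st()
s=eyes.camera('scene');cv2.imwrite('pics/s16.png',cv2.resize(s[180:270,280:400,::-1],None,fx=6,fy=6,interpolation=cv2.INTER_CUBIC))
E
```

```text
t 27.65 w 0.251 p [0.4562 0.1347 0.0673] yaw -0.0167 tilt [-1.      0.0001 -0.0004] F [-0.81 -1.02  4.86] T [-0.241  0.366 -0.   ]
t 27.7 w 0.246 p [0.4561 0.1347 0.0673] yaw -0.0167 tilt [-1.      0.0001 -0.0002] F [-1.72 -0.41  3.96] T [-0.235  0.389  0.025]
t 27.75 w 0.249 p [0.4562 0.1346 0.0673] yaw -0.0167 tilt [-1.      0.0001 -0.0003] F [-1.4  -0.21  5.59] T [-0.236  0.364 -0.027]
```

View pics/s16.png

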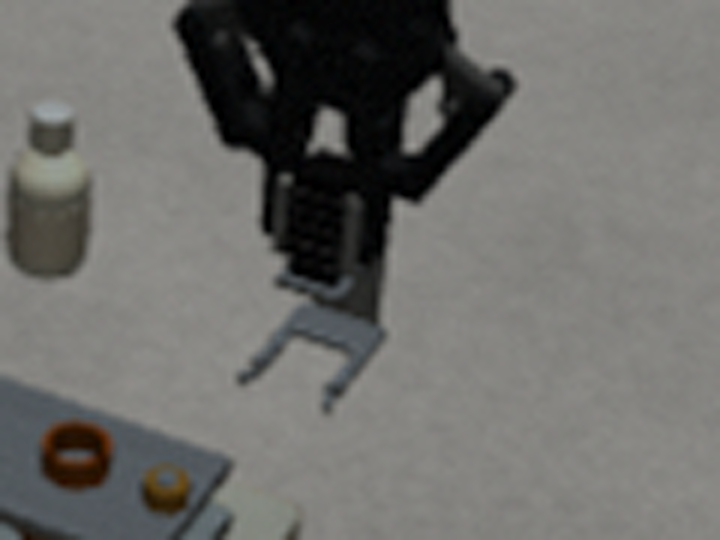

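The puller is on the bench, with about 6 N of contact. I back off the press, open the gripper, then lift straight up.

servo_tool --motion '[[[255,-0.001,0,0,0,0,0],[255,-0.001,0,0,0,0,0],[200,-0.001,0,0,0,0,0],[170,-0.001,0,0,0,0,0],[140,-0.001,0,0,0,0,0],[110,-0.001,0,0,0,0,0],[80,-0.001,0,0,0,0,0],[60,-0.001,0,0,0,0,0],[40,-0.001,0,0,0,0,0],[40,-0.001,0,0,0,0,0]]]'

```text
time: 28.8
position: [0.456, 0.1346, 0.0675]
tool_rot: [-2.213, 0.019, 2.213]
contact_force: [0.2, -0.7, 0.9]
width: 0.842
```

servo_tool --motion '[[[0,0,0,0,0,0,0],[0,0,0,0,0,0,0],[0,-0.03,0,0,0,0,0],[0,-0.07,0,0,0,0,0],[0,-0.12,0,0,0,0,0],[0,-0.17,0,0,0,0,0],[0,-0.22,0,0,0,0,0],[0,-0.25,0,0,0,0,0],[0,-0.25,0,0,0,0,0],[0,-0.25,0,0,0,0,0]]]'

```text
time: 29.8
position: [0.4558, 0.1344, 0.1921]
tool_rot: [-2.213, 0.019, 2.213]
contact_force: [-0.6, -0.8, -0.6]
width: 1.001
```

```bash
python3 - <<'E'
from h import *
st(); save('scene','s17.png',(120,140,390,320),2.8); save('wrist','w17.png'); st()
P=eyes.camera_params('top');im=eyes.camera('top');cv2.imwrite('pics/t17.png',cv2.resize(im[130:350,100:480,::-1],None,fx=2,fy=2))
for l in ['dropper_bottle','tip_box','tube_rack','stopper']: print(l,[(round(float(o['score']),2),np.round(o['centre'],1).tolist(),int(o['pixels'].sum())) for o in eyes.cut_out('top',l)][:3])
P14=np.load('P14.npy',allow_pickle=True).item()
print('stopper',onplane(P14,(277,125),.0225)); 
q=[onplane(P14,p,.006) for p in [(147,49),(380,3),(395,192),(196,227)]];print(np.mean(q,0))
E
```

```text
t 29.8 w 1.001 p [0.4558 0.1344 0.1921] yaw -0.0168 tilt [-1.      0.0004  0.0002] F [-0.56 -0.83 -0.61] T [ 0.001  0.021 -0.041]
t 29.9 w 1.0 p [0.4551 0.1342 0.1913] yaw -0.0167 tilt [-1.      0.0007  0.0024] F [ 0.68 -0.75 -0.01] T [-0.009 -0.001 -0.022]
dropper_bottle [(0.68, [272.3, 242.5], 137)]
tip_box [(0.82, [121.7, 238.1], 1584)]
tube_rack [(0.94, [439.3, 232.1], 1235)]
stopper [(0.75, [354.1, 237.7], 178), (0.37, [350.6, 243.6], 2012)]
stopper [ 0.46158071 -0.20276869  0.0225    ]
[ 0.45970353 -0.20383072  0.006     ]
```

View pics/s17.png

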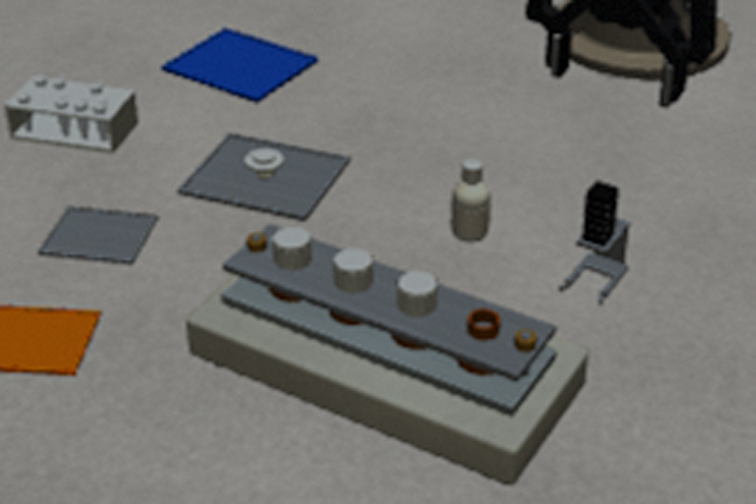

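View pics/w17.png

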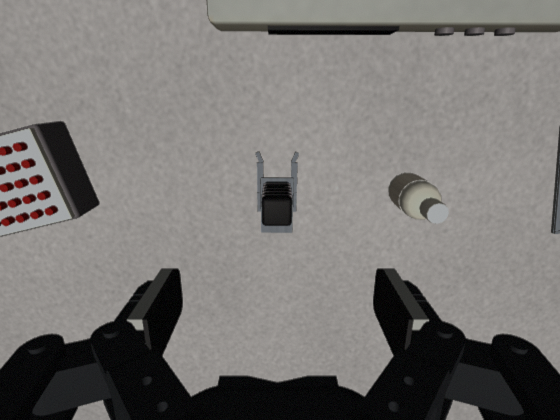

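View pics/t17.png

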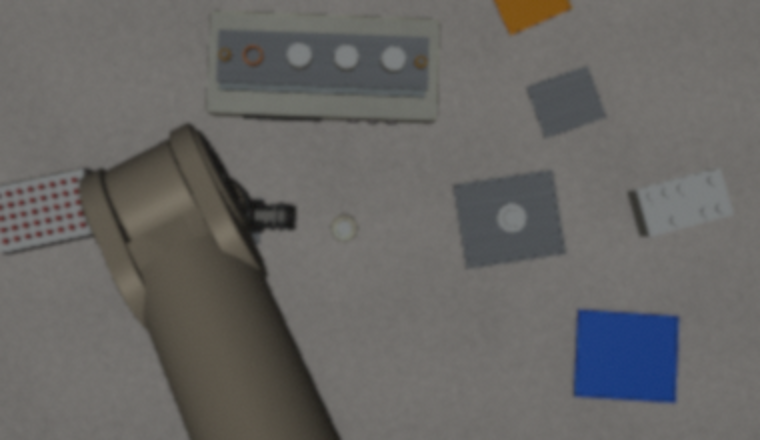

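The pictures show the stopper upright in the large grey tray (scene crop (264,160)), the puller upright on the bench (crop (603,240)), and the gripper open and clear. Nothing else has moved, so I'm handing in.

```bash
python3 -c "
from h import *
print(job_done()); st()"
```

```text
the job is handed in; nothing more can be done
None
the job is handed in; nothing more can be done
```

The stopper is out of the bottle and standing upright in the large grey tray, and the puller is back on the bench, released. I handed the job in at about 30 s; no verdict is reported.

- **Fork home:** I slid the fork under the flange until the wrist felt about 2.5 N against the neck. It stopped at x = 0.651 m, where I had measured the bottle.
- **Pull and carry:** The stopper eased out as I lifted slowly. The wrist force read 4.5 N downwards part-way through the pull. It then rode level on the fork to the tray, about 1.5 mm off the fork's centre.
- **Stopper placed:** It stands about 2 mm from the tray's centre, and the fork came out from under it without disturbing it.
- **Puller placed:** It stands upright where it started. The bench took about 6 N at set-down, and I eased that off before opening the gripper.
- **Other things:** The dropper bottle and tube rack show within about 2 pixels of their first top-view positions. The network's centre for the tip box shifted about 3 pixels, but the arm partly hid it in that last picture; the arm never came near the box.

**Disagreement:** the first heights from the fixed cameras read up to 10 mm low (handle top 86–89 mm against the stated 96 mm). The wrist views agreed with the stated heights to within about 4 mm (flange top 94.2 mm against 94.5 mm, handle top 100 mm against 96 mm), so I used those and the text.

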